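# Nest the stall's display boxes and stopper the stack

### The arm

A 6-joint arm with a two-finger parallel gripper is mounted at the origin on the work surface. World frame = base frame: x ahead of the robot, y to its left, z up, the work surface at z = 0. Lengths are in m, angles in rad, forces in N, time in s.
With the tool pointing down it reaches from about 0.425 to 0.95 m from the base axis. Payload 3.5 kg.
Tool frame: the origin (TCP) lies midway between the tips of the shut fingers; the grasp point (between the pads) lies 19 mm behind it; z points along the fingers, y is the line along which they close (so a half turn about z gives the same grasp; the last joint's range is limited). The gripper opens to 85 mm and grips with 20 to 120 N. Pads are 22 mm wide; open, the fingers measure 114 mm over their backs; the gripper's body (76 mm by 85 mm) begins 54 mm behind the grasp point. The pads swing forward as they close: fully open they stand 13 mm farther back than shut.
Start: joints at [0.991, 0.286, 1.577, -0, 1.279, -0.15], TCP at [0.281, 0.614, 0.231] pointing down, gripper open.
Joint ranges: [-2.77, 2.77], [-0.9, 2.22], [0.21, 2.48], [-1.53, 4.67], [0.24, 2.81], [-2.84, 2.84]. Speed limits (rad/s): [2.79, 2.79, 3.14, 3.14, 3.14, 3.14].

### API

Orientations are given as a unit quaternion [x, y, z, w].
In Python, from plant import ctrl gives the robot as it stands.
- The arm moves only by the tool move_arm, never from a script. Its argument "plan" is a list of rows, each an object of numbers: "x", "y", "z": the shift along the tool's x, y, z in m; "yaw": the turn about the tool's z in rad; "fingers": the closure, from 0 (fully open) to 1 (shut). In form: [{"x": .., "y": .., "z": .., "yaw": .., "fingers": ..}, ...]. A call has 1 to 5 rows; each row is the pose to reach, as a shift and turn from the pose commanded when the call began, along the tool's axes at that moment; what a row does not reach only later rows make up. A row lasts 1/10 s, in which the tool goes at most 50 mm and 8.59 degrees, less where a joint would pass 70% of its speed; a pose out of reach is approached as far as the arm can. A call with a gripper value outside its range is refused whole. The fingers move at their own pace and stop on an object; "force" is the grip in N (left out, the last holds). Time passes only in rows, so rows that repeat a pose let the fingers close. It gives the time, the measured TCP pose, the force, the opening and the grip force at its end, in the units of the state.
- ctrl.get_state(): the state, without advancing time (a new reading comes with each control period).
- ctrl.read_camera(name): name is "side" or "top" or "wrist"; returns the picture (420x560x3 uint8, red, green, blue); there is no depth.
- ctrl.camera_model(name): a dict with "intrinsics" (3x3 intrinsics, pixels), "distortion" ([k1, k2, p1, p2, k3] as OpenCV has them; the pictures are not rectified), "cam_to_world" (4x4, takes a point from camera to world coordinates); the wrist camera has in their place "tool_from_camera" (4x4, takes a point from camera to tool coordinates, whose origin is the TCP and whose axes are the flange's). Camera axes: x right, y up, looking along -z (the intrinsics and any distortion apply to the point x, -y, -z); pixel columns grow to the right and rows downward; lengths in m; the calibration is good to about 2 mm. A picture is of the moment at which its call begins: read the wrist's pose just before it. camera_model takes no time and is no camera call.
- ctrl.sign_off(): hands the job in; it is judged then, once.
The state is a dict: "time": time; "qpos": joint angles; "dq": joint speeds; "joint_efforts": joint torques, N m; "eef_pos": TCP position; "tcp_rot": TCP orientation; "contact_force": force on the tool from outside, world axes, zero at the start; "wrist_torque": the same for the moment, N m; "opening": opening from 0.0 (shut) to 1.0 (fully open); "finger_force": force on a finger pad.
Only numpy, scipy, OpenCV 4.12 (cv2) and the standard library are available. Lean on these libraries where they do the work, as an engineer would, in place of code of your own. Each camera call takes 0.05 s, during which the arm holds its last target. There are 200 camera calls.

### The job

Pack up the display boxes: stand the middle-sized open grey wooden box right down inside the largest one, the smallest right down inside the middle-sized one, and push the square stopper fully home in the mouth of the smallest, so that all four make one upright stack standing on the counter, then let go. Leave the two clay ducks and the cherry whistle standing where they are, and do not knock the lamp.

Things in the scene. Friction and masses are not known exactly. Their poses are not given: they have to be found in the camera images.
- large: Largest open-topped square box, grey-painted wood, outside 78 x 78 mm, 50 mm high, walls 6 mm, floor 6 mm thick (inside 66 x 66 mm). It stands loose on the counter, mass about 0.2 kg. Origin: centre of the underside; z up, x and y square to the sides.
- medium: Middle-sized open-topped square box, same grey-painted wood, outside 60 x 60 mm, 72 mm high, walls 5 mm, floor 5 mm thick (inside 50 x 50 mm), about 0.15 kg. Seated in the largest box, its rim stands 28 mm above that box's rim, leaving room to hold it by its outside. Origin: centre of the underside; z up, x and y square to the sides. A duck is close by.
- small: Smallest and tallest open-topped square box, same grey-painted wood, outside 44 x 44 mm, 95 mm high, walls 5 mm, floor 5 mm thick (inside 34 x 34 mm), about 0.12 kg. Seated in the middle-sized box, its rim stands 28 mm above that box's rim. Origin: centre of the underside; z up, x and y square to the sides.
- stopper: Square stopper, same grey wood, standing on its plug: plug 29 x 29 mm, 22 mm long; then a flange 44 x 44 mm, 6 mm thick; then a grip block 18 x 18 mm, 26 mm high (total 54 mm), 0.06 kg. Origin: centre of the plug's underside; z up, x and y square to the sides. Home with its flange on the small box's rim: origin 73 mm above that box's origin. The cherry whistle is close by.
- duck1: Yellow glazed clay duck whistle, body 44 mm across, about 65 mm from beak (-x) to tail (+x), 70 mm high, loose, about 0.11 kg, close beside the middle-sized box. Origin: centre of the underside. Leave it alone.
- duck2: Second yellow clay duck whistle, same size, loose, close beside the largest box. Origin: centre of the underside. Leave it alone.
- cherry: Lacquered red cherry whistle, round, 38 mm across, 55 mm high with its stem; a mouthpiece stands out 25 mm from the middle at -x. Loose, about 0.05 kg, close beside the stopper. Origin: centre of the underside. Leave it alone.
- lamp: Black lamp base with a rocker switch: round foot 96 mm across and 30 mm high, thin brass stem, holder and bulb (38 mm across) to 200 mm above the counter. Fixed to the counter, but not always in the same place. Origin: centre of the underside.
There are look-alikes about, which are no part of the job. Leave any red look-alike of the small alone.

How it is judged:
At the end, for the whole second after the job is handed in: Largest box upright on the counter; medium on its floor, small on the medium's floor, stopper flange on the small's rim: each within 2.5 to 3 mm in height, 7 mm in centre, tilt under 0.08 rad (largest 0.06). All at rest; ducks and cherry whistle upright, within 20 mm of their starts (angle between large's own z axis and vertical below 0.06 rad and height (world z) of large below 0.005 m and horizontal distance between medium and large below 0.007 m and z of medium in the frame of large between 0.003 and 0.009 m and angle between each of medium, small, stopper's own z axis and vertical below 0.08 rad and horizontal distance between small and medium below 0.007 m and z of small in the frame of medium between 0.002 and 0.008 m and horizontal distance between stopper and small below 0.007 m and z of stopper in the frame of small between 0.07 and 0.0755 m and linear speed of each of stopper, small, medium, large below 0.02 m/s and distance of each of duck1, duck2, cherry from where it was at the start of the episode below 0.02 m and angle between each of duck1, duck2, cherry's own z axis and vertical below 0.3 rad); the robot touches nothing.
It fails at once if a duck or the cherry whistle is pushed more than 20 mm or tipped over (distance of any of duck1, duck2, cherry from where it was at the start of the episode above 0.02 m or angle between any of duck1, duck2, cherry's own z axis and vertical above 0.5 rad).
It fails at once if the lamp is knocked (more than 5 N) (contact force between lamp and anything else above 5 N).
It also fails if it takes over 72 s, if anything falls off the work surface, if the arm or the gripper's body presses on something with over 40 N, if the wrist force passes 120 N, or if a joint passes its speed limit or range.

## Working session

There is one attempt and no reset: what is moved stays moved. The work goes in short steps, Python scripts to look and compute and a tool call to move; the robot and the scene stay as the last step left them, time stands still between calls to the robot, and variables do not carry over. Pictures are saved under pics/ and viewed, at most 10 in all, crops included, and the job is handed in when it is done.

Besides the shell and the picture viewer there is one more tool, called as name(argument=value, ...), one argument or row to a line, values as JSON. move_arm: Moves the arm, as the interface text tells. Its arguments: {"type":"object","properties":{"plan":{"type":"array"},"force":{"type":"number"}},"required":["plan"]}

```bash
ls; mkdir -p pics; python3 - <<'E'
from plant import ctrl
import cv2,numpy as np
s=ctrl.get_state();print(s['time'],s['eef_pos'],s['tcp_rot'],s['opening'])
for n in('top','side','wrist'):
    im=ctrl.read_camera(n);cv2.imwrite(f'pics/{n}0.png',im[:,:,::-1]);m=ctrl.camera_model(n)
    for k,v in m.items():print(n,k,np.round(v,4).tolist())
E
```

```text
pics
0.0 [0.28087246 0.6130519  0.2299    ] [ 2.13252687e-01  9.76996303e-01 -1.14426695e-03 -4.54632969e-04] 1.001002242399754
top intrinsics [[432.7374, 0.0, 271.6323], [0.0, 432.7374, 208.8536], [0.0, 0.0, 1.0]]
top distortion [-0.0948, 0.0, 0.0, 0.0, 0.0]
top cam_to_world [[-0.016, 0.9899, -0.1409, 0.4126], [-0.9999, -0.0156, 0.0041, 0.0211], [0.0018, 0.141, 0.99, 1.0939], [0.0, 0.0, 0.0, 1.0]]
side intrinsics [[479.4889, 0.0, 286.2525], [0.0, 479.4889, 203.044], [0.0, 0.0, 1.0]]
side distortion [-0.0557, 0.0, 0.0, 0.0, 0.0]
side cam_to_world [[0.9964, 0.0514, -0.0679, 0.4813], [-0.0851, 0.5611, -0.8233, -0.9703], [-0.0043, 0.8261, 0.5635, 0.7317], [0.0, 0.0, 0.0, 1.0]]
wrist intrinsics [[290.6909, 0.0, 281.345], [0.0, 290.6909, 211.9966], [0.0, 0.0, 1.0]]
wrist distortion [-0.0134, 0.0, 0.0, 0.0, 0.0]
wrist tool_from_camera [[0.0001, 0.9589, 0.2838, 0.0712], [1.0, -0.0001, -0.0002, 0.0002], [-0.0001, 0.2838, -0.9589, -0.1432], [0.0, 0.0, 0.0, 1.0]]
```

View pics/top0.png

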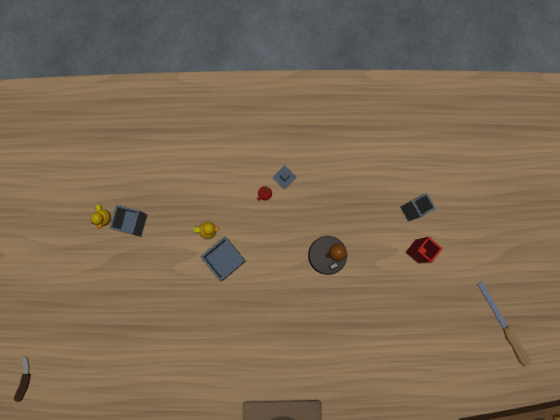

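View pics/side0.png

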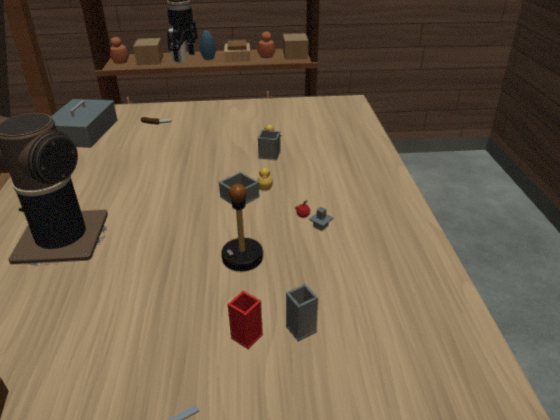

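The top view shows medium at (128,221) with duck1 at (101,217), large at (223,259) with duck2 at (207,230), and the stopper at (284,177) with the cherry at (265,193). The lamp is at (327,255), small at (418,207) and the red look-alike at (424,250). The side view shows the same layout: small at (302,312), large at (239,188), medium at (269,145), stopper at (320,219).

```bash
cat > h.py <<'E'
import cv2,numpy as np
from scipy.spatial.transform import Rotation as R
from plant import ctrl
def pose(name,s=None):
    m=ctrl.camera_model(name)
    if name=='wrist':
        T=np.eye(4);T[:3,:3]=R.from_quat(s['tcp_rot']).as_matrix();T[:3,3]=s['eef_pos']
        C=T@np.array(m['tool_from_camera'])
    else: C=np.array(m['cam_to_world'])
    return np.array(m['intrinsics']),np.array(m['distortion']),C
def rays(P,px):
    K,D,C=P
    u=cv2.undistortPoints(np.array(px,float).reshape(-1,1,2),K,D)[:,0]
    d=np.c_[u[:,0],-u[:,1],-np.ones(len(u))]@C[:3,:3].T
    return C[:3,3],d/np.linalg.norm(d,axis=1)[:,None]
def plane(P,px,z):
    o,d=rays(P,px);return o+d*((z-o[2])/d[:,2])[:,None]
def tri(P1,p1,P2,p2):
    o1,d1=rays(P1,p1);o2,d2=rays(P2,p2);out=[]
    for a,b in zip(d1,d2):
        t=np.linalg.lstsq(np.c_[a,-b],o2-o1,rcond=None)[0]
        q1,q2=o1+t[0]*a,o2+t[1]*b;out.append(np.r_[(q1+q2)/2,np.linalg.norm(q1-q2)])
    return np.array(out)
def ang(s):
    x=R.from_quat(s['tcp_rot']).as_matrix()[:,0];return np.arctan2(x[1],x[0])
def togo(s,p,a=None):
    Rm=R.from_quat(s['tcp_rot']).as_matrix()
    d=Rm.T@(np.array(p)-s['eef_pos']);dy=0
    if a is not None: dy=-((a-ang(s)+np.pi/2)%np.pi-np.pi/2)
    return np.round(d,4),round(dy,4)
def grey(im):
    i=im.astype(int);m=((i[...,2]-i[...,0])>-8).astype(np.uint8)*255
    return cv2.morphologyEx(m,cv2.MORPH_OPEN,np.ones((3,3)))
E
python3 - <<'E'
from h import *
im=cv2.imread('pics/top0.png')[:,:,::-1];P=pose('top')
c,_=cv2.findContours(grey(im),cv2.RETR_EXTERNAL,cv2.CHAIN_APPROX_NONE)
for k in c:
    A=cv2.contourArea(k)
    if 60<A<5000:
        (u,v),w,a=cv2.minAreaRect(k);print(A,round(u),round(v),np.round(w),round(a),plane(P,[[u,v]],.05).round(3))
print(plane(P,[[128,221],[101,217],[223,259],[207,230],[284,177],[265,193],[327,255],[418,207],[424,250]],0.03).round(3))
E
```

```text
211.5 492 305 [51.  5.] 60 [[ 0.317 -0.517  0.05 ]]
1003.5 222 258 [33. 33.] 50 [[0.443 0.137 0.05 ]]
727.5 128 220 [33. 24.] 14 [[0.539 0.369 0.05 ]]
478.5 418 207 [18. 30.] 61 [[ 0.559 -0.344  0.05 ]]
258.0 284 177 [16. 16.] 45 [[ 0.641 -0.015  0.05 ]]
[[ 0.539  0.376  0.03 ]
 [ 0.55   0.446  0.03 ]
 [ 0.442  0.138  0.03 ]
 [ 0.514  0.177  0.03 ]
 [ 0.644 -0.016  0.03 ]
 [ 0.604  0.033  0.03 ]
 [ 0.448 -0.117  0.03 ]
 [ 0.563 -0.351  0.03 ]
 [ 0.455 -0.36   0.03 ]]
```

View pics/wrist0.png

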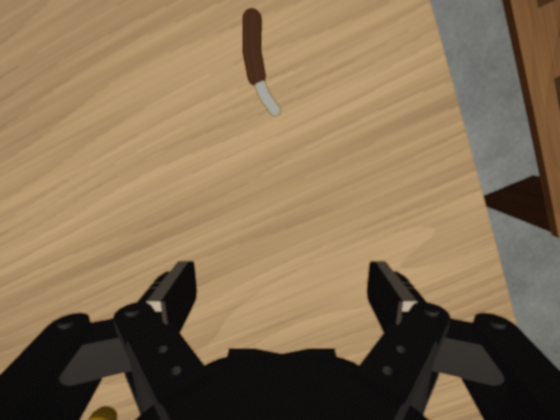

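The wrist view shows a knife at (258,60) and the open fingers at (175,295) and (390,295), which fixes image up as tool +x. Next I move above the medium box.

move_arm(
  plan=[
    {"x":-0.2,"y":-0.068,"z":-0.024},
    {"x":-0.2,"y":-0.068,"z":-0.024},
    {"x":-0.2,"y":-0.068,"z":-0.024},
    {"x":-0.2,"y":-0.068,"z":-0.024},
    {"x":-0.2,"y":-0.068,"z":-0.024},
  ],
)

```text
validation failed for argument at $.pl...
```

move_arm(
  plan=[
    {"x":-0.136,"y":-0.046,"z":-0.016,"yaw":0.7},
    {"x":-0.136,"y":-0.046,"z":-0.016,"yaw":0.7},
    {"x":-0.136,"y":-0.046,"z":-0.016,"yaw":0.7},
    {"x":-0.136,"y":-0.046,"z":-0.016,"yaw":0.7},
    {"x":-0.136,"y":-0.046,"z":-0.016,"yaw":0.7},
  ],
)

```text
validation failed for argument at $.pl...
```

move_arm(
  plan=[
    {"yaw":0.68},
    {"yaw":0.68},
    {"yaw":0.68},
    {"yaw":0.68},
    {"yaw":0.68},
  ],
)

```text
validation failed for argument at $.pl...
```

```bash
python3 - <<'E'
from h import *
s=ctrl.get_state();print(s['time'],s['eef_pos'],ang(s),s['contact_force'],s['qpos'])
im=ctrl.read_camera('wrist');cv2.imwrite('pics/w1.png',im[:,:,::-1])
E
```

```text
0.15 [0.28095675 0.61318893 0.23021235] 2.711778774866843 [0.10512184 0.86930734 0.00228967] [ 9.90986749e-01  2.87042955e-01  1.57783834e+00  2.25993270e-05
  1.27860157e+00 -1.50002513e-01]
```

View pics/w1.png

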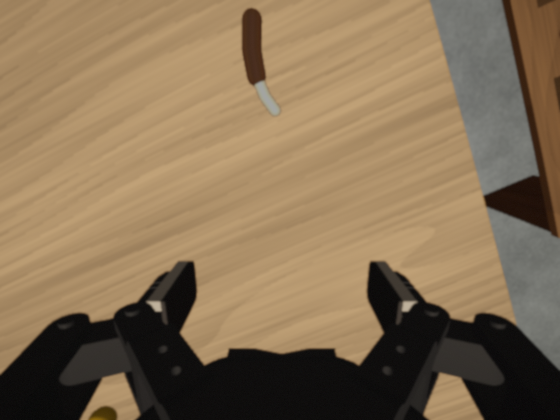

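The moves were refused, so the picture is the same as before. Each row probably needs all five keys.

move_arm(
  plan=[
    {"x":-0.2,"y":-0.068,"z":-0.024,"yaw":0,"fingers":0},
    {"x":-0.2,"y":-0.068,"z":-0.024,"yaw":0,"fingers":0},
    {"x":-0.2,"y":-0.068,"z":-0.024,"yaw":0,"fingers":0},
    {"x":-0.2,"y":-0.068,"z":-0.024,"yaw":0,"fingers":0},
    {"x":-0.2,"y":-0.068,"z":-0.024,"yaw":0,"fingers":0},
  ],
)

```text
time: 0.7
eef_pos: [0.4382, 0.4653, 0.256]
tcp_rot: [0.216, 0.976, -0.0, 0.001]
contact_force: [1.7, 0.1, -0.4]
opening: 0.999
finger_force: 0.0
```

move_arm(
  plan=[
    {"x":-0.136,"y":-0.046,"z":-0.016,"yaw":0.7,"fingers":0},
    {"x":-0.136,"y":-0.046,"z":-0.016,"yaw":0.7,"fingers":0},
    {"x":-0.136,"y":-0.046,"z":-0.016,"yaw":0.7,"fingers":0},
    {"x":-0.136,"y":-0.046,"z":-0.016,"yaw":0.7,"fingers":0},
    {"x":-0.136,"y":-0.046,"z":-0.016,"yaw":0.7,"fingers":0},
  ],
)

```text
time: 1.2
eef_pos: [0.54, 0.369, 0.271]
tcp_rot: [0.538, 0.843, -0.0, -0.0]
contact_force: [-0.6, 0.5, -0.1]
opening: 0.996
finger_force: 0.0
```

move_arm(
  plan=[
    {"x":0,"y":0,"z":0,"yaw":0.68,"fingers":0},
    {"x":0,"y":0,"z":0,"yaw":0.68,"fingers":0},
    {"x":0,"y":0,"z":0,"yaw":0.68,"fingers":0},
    {"x":0,"y":0,"z":0,"yaw":0.68,"fingers":0},
    {"x":0,"y":0,"z":0,"yaw":0.68,"fingers":0},
  ],
)

```text
time: 1.7
eef_pos: [0.5386, 0.3705, 0.2708]
tcp_rot: [0.788, 0.616, -0.0, -0.0]
contact_force: [-0.2, 0.5, -0.7]
opening: 0.998
finger_force: 0.0
```

```bash
python3 - <<'E'
from h import *
s=ctrl.get_state();print(s['time'],s['eef_pos'],ang(s),s['contact_force'],s['qpos'])
im=ctrl.read_camera('wrist');cv2.imwrite('pics/w2.png',im[:,:,::-1])
np.save('s2.npy',np.r_[s['eef_pos'],s['tcp_rot']])
E
```

```text
1.7 [0.53858322 0.37053515 0.27082208] 1.327930079036812 [-0.17715649  0.48253304 -0.68323404] [4.47504780e-01 2.13967407e-01 1.59135706e+00 3.88004832e-04
 1.33715232e+00 6.90281154e-01]
```

View pics/w2.png

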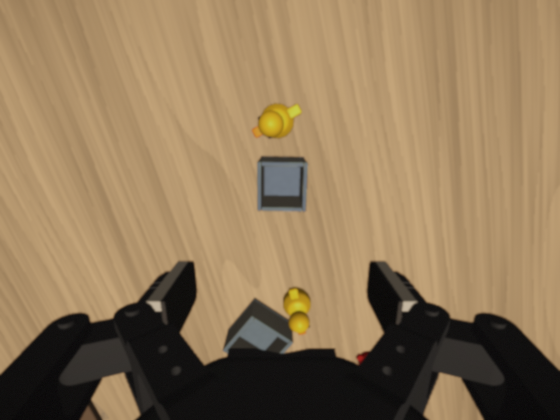

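Medium's rim is around (282,184) and already square to the tool. Duck1 is at (277,120), on the tool +x side and clear of the fingers. Large is partly visible at (258,325) with duck2 at (297,310). Next I'll take a second, lower wrist view for the height.

move_arm(
  plan=[
    {"x":0,"y":0,"z":0.06,"yaw":0,"fingers":0},
    {"x":0,"y":0,"z":0.06,"yaw":0,"fingers":0},
    {"x":0,"y":0,"z":0.06,"yaw":0,"fingers":0},
    {"x":0,"y":0,"z":0.06,"yaw":0,"fingers":0},
  ],
)

```text
time: 2.15
eef_pos: [0.5394, 0.3703, 0.2122]
tcp_rot: [0.786, 0.618, 0.0, 0.0]
contact_force: [-0.3, -0.3, 0.3]
opening: 1.0
finger_force: 0.0
```

```bash
cat >> h.py <<'E'
def snap(n):
    s=ctrl.get_state();im=ctrl.read_camera('wrist');cv2.imwrite(f'pics/{n}.png',im[:,:,::-1])
    np.save(n+'.npy',np.r_[s['eef_pos'],s['tcp_rot']]);return s,im
def load(n):
    v=np.load(n+'.npy');return dict(eef_pos=v[:3],tcp_rot=v[3:]),cv2.imread(f'pics/{n}.png')[:,:,::-1]
def blob(im,near,thr=-8,rect=False):
    i=im.astype(int);m=((i[...,2]-i[...,0])>thr).astype(np.uint8)*255
    cs,_=cv2.findContours(m,cv2.RETR_EXTERNAL,cv2.CHAIN_APPROX_NONE)
    cs=[c for c in cs if cv2.contourArea(c)>150]
    return min(cs,key=lambda c:-cv2.pointPolygonTest(c,near,True))
def corners(c,eps=.03):
    return cv2.approxPolyDP(cv2.convexHull(c),eps*cv2.arcLength(c,True),True)[:,0]
E
python3 - <<'E'
from h import *
s3,i3=snap('w3');s2,i2=load('w2');print(s3['eef_pos'])
c2=blob(i2,(282.,184.));c3=blob(i3,(282.,175.))
for c in(c2,c3):print(cv2.boundingRect(c),corners(c).tolist(),cv2.minAreaRect(c))
for r in range(148,216,3):print(r,i2[r,282],i2[r,262])
E
```

```text
Traceback (most recent call last):
  File "h.py", line 38, in load
    v=np.load(n+'.npy');return dict(eef_pos=v[:3],tcp_rot=v[3:]),cv2.imread(f'pics/{n}.png')[:,:,::-1]
FileNotFoundError: [Errno 2] No such file or directory: 'w2.npy'
```

```bash
mv s2.npy w2.npy; python3 - <<'E'
from h import *
s3,i3=load('w3');s2,i2=load('w2');print(s3['eef_pos'])
c2=blob(i2,(282.,184.));c3=blob(i3,(282.,175.))
for c in(c2,c3):print(cv2.boundingRect(c),corners(c).tolist(),cv2.minAreaRect(c))
print(i2[148:216:3,282].tolist())
b=[corners(c) for c in (c2,c3)]
b=[q[np.argsort(q[:,1])][-2:] for q in b]; b=[q[np.argsort(q[:,0])] for q in b]
t=tri(pose('wrist',s2),b[0],pose('wrist',s3),b[1]);print(t.round(4))
for s,q,c in((s2,b[0],c2),(s3,b[1],c3)):
    p=plane(pose('wrist',s),q,.072);e=p[1]-p[0];x=R.from_quat(s['tcp_rot']).as_matrix()[:,0]
    print(p.round(4),np.linalg.norm(e),np.arctan2(e[1],e[0])+np.pi/2,ang(s),'ctr',p.mean(0)+.03*x)
    print(plane(pose('wrist',s),corners(c),.072).round(4).tolist())
E
```

```text
[0.53941844 0.37034177 0.21221566]
(258, 161, 49, 50) [[306, 163], [304, 210], [258, 208], [259, 162]] ((282.0, 185.5), (49.0, 48.0), 90.0)
(252, 168, 59, 59) [[310, 171], [307, 226], [252, 224], [254, 168]] ((281.0, 197.0), (58.0, 58.0), 90.0)
[[173, 143, 104], [173, 143, 104], [171, 142, 103], [88, 74, 59], [56, 52, 46], [108, 114, 120], [117, 122, 125], [113, 120, 129], [112, 120, 129], [112, 120, 129], [113, 121, 130], [113, 121, 130], [113, 121, 130], [112, 119, 129], [113, 120, 129], [112, 121, 130], [69, 70, 69], [54, 50, 44], [55, 51, 43], [56, 53, 46], [110, 117, 116], [164, 144, 120], [186, 155, 115]]
[[5.077e-01 3.571e-01 8.430e-02 3.000e-04]
 [5.600e-01 3.381e-01 7.250e-02 1.000e-04]]
[[0.506  0.3539 0.072 ]
 [0.56   0.338  0.072 ]] 0.05631887686371225 1.282952590859178 1.327930079036812 ctr [0.54023249 0.3750696  0.07199184]
[[0.5748, 0.3932, 0.072], [0.56, 0.338, 0.072], [0.506, 0.3539, 0.072], [0.5218, 0.4075, 0.072]]
[[0.5054 0.3534 0.072 ]
 [0.5599 0.3379 0.072 ]] 0.056698828966548084 1.2938316264820775 1.3324800590622705 ctr [0.53973099 0.37482998 0.07201348]
[[0.5748, 0.3928, 0.072], [0.5599, 0.3379, 0.072], [0.5054, 0.3534, 0.072], [0.5224, 0.4085, 0.072]]
```

```bash
cat >> h.py <<'E'
def box(s,c,z,size,P=None):
    """contour -> metric at rim plane z. angle from minAreaRect; centre along the camera-away axis from the far edge"""
    P=P or pose('wrist',s);pts=plane(P,c.reshape(-1,2)+0.0,z)[:,:2].astype(np.float32)
    (cx,cy),(w,h),a=cv2.minAreaRect(cv2.convexHull(pts));a=np.radians(a)
    nad=P[2][:2,3];ctr=np.zeros(2);ext=[]
    for k in(a,a+np.pi/2):
        e=np.array([np.cos(k),np.sin(k)]);q=pts@e;lo,hi=q.min(),q.max();n=nad@e
        ext.append(hi-lo)
        if n>hi: m=lo+size/2
        elif n<lo: m=hi-size/2
        else: m=(lo+hi)/2
        ctr+=m*e
    return ctr,a,ext
E
python3 - <<'E'
from h import *
s3,i3=load('w3');s2,i2=load('w2')
B=[]
for s,i,n in((s2,i2,(282.,184.)),(s3,i3,(281.,197.))):
    c=blob(i,n,-42);print(cv2.boundingRect(c))
    for z in(.062,.072,.082):
        ctr,a,e=box(s,c,z,.06);print(z,ctr.round(4),(a%(np.pi/2)).round(4),np.round(e,4))
    x,y,w,h=cv2.boundingRect(c);q=c[:,0]
    B.append([q[np.argmax(q@[-1,1])],q[np.argmax(q@[1,1])]])
print(B,tri(pose('wrist',s2),B[0],pose('wrist',s3),B[1]).round(4))
print(ang(s3),togo(s3,np.r_[box(s3,c,.072,.06)[0],.05],box(s3,c,.072,.06)[1]))
# large coarse, top & side
P=pose('top');im=cv2.imread('pics/top0.png')[:,:,::-1];c=blob(im,(222.,258.),-30)
print('large',box(None,c,.05,.078,P))
# side/top triangulation of rim extremes of each box
E
```

```text
(257, 156, 51, 56)
0.062 [0.5399 0.3696] 1.3045 [0.0681 0.0612]
0.072 [0.5406 0.3724] 1.3045 [0.0662 0.0594]
0.082 [0.5413 0.3752] 1.3045 [0.0642 0.0577]
(251, 161, 61, 67)
0.062 [0.5396 0.3691] 1.3032 [0.0699 0.0618]
0.072 [0.5405 0.3725] 1.3032 [0.0675 0.0597]
0.082 [0.5413 0.3759] 1.3032 [0.0651 0.0576]
[[array([257, 209], dtype=int32), array([304, 211], dtype=int32)], [array([251, 224], dtype=int32), array([307, 227], dtype=int32)]] [[5.031e-01 3.511e-01 6.390e-02 5.000e-04]
 [5.597e-01 3.360e-01 6.960e-02 1.000e-04]]
1.3324800590622705 (array([0.0023, 0.0004, 0.1622]), np.float64(0.0293))
large (array([0.44359049, 0.13819461]), np.float64(0.6793763222418215), [np.float64(0.0805401368378788), np.float64(0.07886983276913004)])
```

move_arm(
  plan=[
    {"x":0.002,"y":0,"z":0.04,"yaw":0.029,"fingers":0},
    {"x":0.002,"y":0,"z":0.085,"yaw":0.029,"fingers":0},
    {"x":0.002,"y":0,"z":0.13,"yaw":0.029,"fingers":0},
    {"x":0.002,"y":0,"z":0.168,"yaw":0.029,"fingers":0},
    {"x":0.002,"y":0,"z":0.168,"yaw":0.029,"fingers":0},
  ],
)

```text
time: 2.7
eef_pos: [0.5364, 0.3703, 0.0384]
tcp_rot: [0.795, 0.606, -0.005, -0.001]
contact_force: [-0.5, -0.0, -1.5]
opening: 1.0
finger_force: 0.0
```

move_arm(
  plan=[
    {"x":0,"y":0,"z":0,"yaw":0,"fingers":1},
    {"x":0,"y":0,"z":0,"yaw":0,"fingers":1},
    {"x":0,"y":0,"z":0,"yaw":0,"fingers":1},
    {"x":0,"y":0,"z":0,"yaw":0,"fingers":1},
    {"x":0,"y":0,"z":0,"yaw":0,"fingers":1},
  ],
  force=40,
)

```text
time: 3.2
eef_pos: [0.5424, 0.3734, 0.0479]
tcp_rot: [0.795, 0.606, 0.004, 0.001]
contact_force: [-0.0, -0.7, 6.7]
opening: 0.693
finger_force: 47.0
```

move_arm(
  plan=[
    {"x":0,"y":0,"z":0,"yaw":0,"fingers":1},
    {"x":0,"y":0,"z":-0.03,"yaw":0,"fingers":1},
    {"x":0,"y":0,"z":-0.06,"yaw":0,"fingers":1},
    {"x":0,"y":0,"z":-0.1,"yaw":0,"fingers":1},
    {"x":0,"y":0,"z":-0.12,"yaw":0,"fingers":1},
  ],
)

```text
time: 3.7
eef_pos: [0.5412, 0.3727, 0.1686]
tcp_rot: [0.795, 0.606, 0.003, 0.001]
contact_force: [-0.0, 0.5, -1.5]
opening: 0.694
finger_force: 46.1
```

```bash
python3 - <<'E'
from h import *
s,i=snap('w4');print(s['eef_pos'],ang(s),s['opening'],s['finger_force'])
c=blob(i,(281.,260.),-42);print(cv2.boundingRect(c))
E
```

```text
[0.54124204 0.37270199 0.16855761] 1.3029521183509887 0.693797668666018 46.105071902275085
(0, 195, 560, 225)
```

View pics/w4.png

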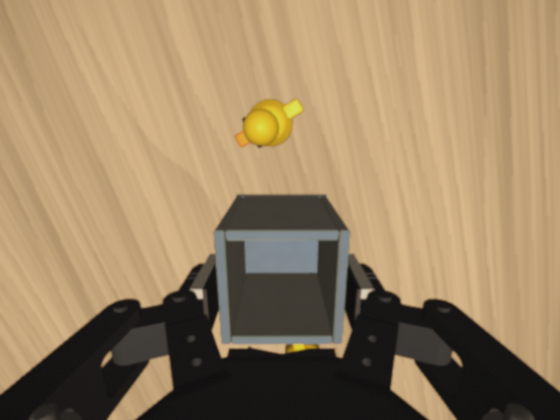

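Medium is held squarely: rim corners at (216,231), (349,231), (344,344) and (220,344), with duck1 at (268,122) undisturbed. Next I move to a spot that looks at large with the box in hand.

move_arm(
  plan=[
    {"x":-0.04,"y":0.005,"z":-0.02,"yaw":0,"fingers":1},
    {"x":-0.08,"y":0.01,"z":-0.04,"yaw":0,"fingers":1},
    {"x":-0.12,"y":0.015,"z":-0.06,"yaw":0,"fingers":1},
    {"x":-0.16,"y":0.02,"z":-0.075,"yaw":0,"fingers":1},
    {"x":-0.2,"y":0.027,"z":-0.085,"yaw":0,"fingers":1},
  ],
)

```text
time: 4.25
eef_pos: [0.5122, 0.1705, 0.2494]
tcp_rot: [0.795, 0.607, 0.001, 0.0]
contact_force: [1.1, 0.0, -2.2]
opening: 0.692
finger_force: 45.9
```

move_arm(
  plan=[
    {"x":-0.03,"y":0.004,"z":-0.015,"yaw":0.14,"fingers":1},
    {"x":-0.06,"y":0.008,"z":-0.03,"yaw":0.28,"fingers":1},
    {"x":-0.085,"y":0.012,"z":-0.046,"yaw":0.42,"fingers":1},
    {"x":-0.106,"y":0.0144,"z":-0.046,"yaw":0.54,"fingers":1},
    {"x":-0.106,"y":0.0144,"z":-0.046,"yaw":0.624,"fingers":1},
  ],
)

```text
time: 4.75
eef_pos: [0.4982, 0.0637, 0.2947]
tcp_rot: [0.944, 0.33, 0.0, 0.001]
contact_force: [0.2, -0.4, -2.4]
opening: 0.698
finger_force: 46.0
```

move_arm(
  plan=[
    {"x":0,"y":0,"z":0,"yaw":0,"fingers":1},
    {"x":0,"y":0,"z":0,"yaw":0,"fingers":1},
  ],
)

```text
time: 4.95
eef_pos: [0.4982, 0.066, 0.2938]
tcp_rot: [0.943, 0.334, -0.0, -0.0]
contact_force: [-0.4, 0.1, -1.7]
opening: 0.69
finger_force: 46.0
```

```bash
python3 - <<'E'
from h import *
s4,i4=load('w4')
K,D,_=pose('top'); P=pose('wrist',s4);T=R.from_quat(s4['tcp_rot']).as_matrix()
q=[[216,231],[349,231],[344,344],[220,344]]
for h in(.018,.022,.026,.03):
    p=plane(P,q,s4['eef_pos'][2]+h);t=(p-s4['eef_pos'])@T;print(h,t.round(4).tolist(),t.mean(0).round(4))
s,i=snap('w5');print(s['time'],s['eef_pos'],ang(s),s['opening'],s['finger_force'],s['tcp_rot'])
g=cv2.findContours(((i.astype(int)[...,2]-i.astype(int)[...,0])>-42).astype(np.uint8),cv2.RETR_EXTERNAL,cv2.CHAIN_APPROX_NONE)[0]
for c in g:
    if cv2.contourArea(c)>300: print(cv2.boundingRect(c),cv2.contourArea(c))
E
```

```text
0.018 [[0.0266, -0.0292, -0.018], [0.0264, 0.0318, -0.0177], [-0.036, 0.0334, -0.018], [-0.0357, -0.0311, -0.0183]] [-0.0047  0.0012 -0.018 ]
0.022 [[0.028, -0.0282, -0.022], [0.0279, 0.0308, -0.0217], [-0.0326, 0.0323, -0.022], [-0.0322, -0.0301, -0.0223]] [-0.0022  0.0012 -0.022 ]
0.026 [[0.0295, -0.0273, -0.026], [0.0294, 0.0298, -0.0257], [-0.0291, 0.0313, -0.026], [-0.0288, -0.029, -0.0263]] [ 0.0002  0.0012 -0.026 ]
0.03 [[0.031, -0.0263, -0.03], [0.0309, 0.0289, -0.0297], [-0.0256, 0.0303, -0.03], [-0.0253, -0.028, -0.0303]] [ 0.0027  0.0012 -0.03  ]
4.95 [0.49817958 0.06598249 0.29384664] 0.6806706383985318 0.6899736694741797 46.01681113243103 [ 9.42642753e-01  3.33803124e-01 -2.96456432e-04 -1.65821700e-04]
(473, 284, 80, 64) 2637.0
(0, 149, 560, 271) 72798.0
(380, 115, 34, 36) 1032.0
```

View pics/w5.png

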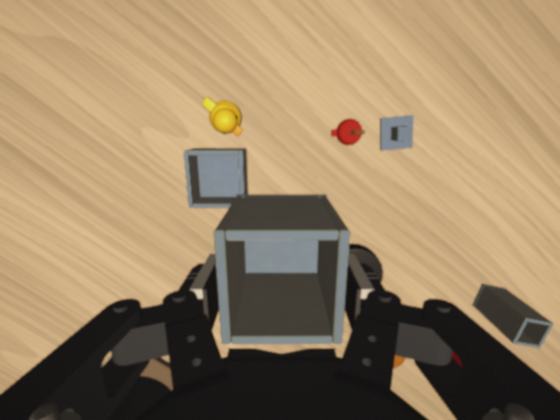

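Large's rim runs from (185,149) to about (245,207), with duck2 at (225,117) beyond it in the tool +x direction. The cherry is at (349,132), the stopper at (396,132), and small at the lower right near (530,330).

```bash
cat > edge.py <<'E'
from h import *
def edge(im,P,z,axis,rng,lo,hi,side,thr=-42):
    """edge points: axis 'r' scan rows in rng for first/last mask col in lo..hi; 'c' the like. returns world line (pt,dir)"""
    i=im.astype(float);g=i[...,2]-i[...,0];pts=[]
    for k in rng:
        v=(g[k,lo:hi] if axis=='r' else g[lo:hi,k])-thr
        j=np.where(v>0)[0]
        if not len(j):continue
        j=j[0] if side=='first' else j[-1];o=j-1 if side=='first' else j+1
        if 0<=o<len(v): j=j+(o-j)*v[j]/(v[j]-v[o])
        pts.append([lo+j,k] if axis=='r' else [k,lo+j])
    w=plane(P,pts,z)[:,:2].astype(np.float32)
    vx,vy,x,y=cv2.fitLine(w,cv2.DIST_HUBER,0,.001,.001).ravel()
    return np.array([x,y]),np.arctan2(vy,vx)%np.pi,np.array([vx,vy])
def inter(a,b):
    t=np.linalg.solve(np.c_[a[2],-b[2]],b[0]-a[0]);return a[0]+t[0]*a[2]
E
python3 - <<'E'
from edge import *
s,i=load('w5');P=pose('wrist',s);z=.05
L=edge(i,P,z,'r',range(154,204),175,215,'first');B=edge(i,P,z,'c',range(192,228),185,225,'last')
T=edge(i,P,z,'c',range(192,240),135,165,'first');Rr=edge(i,P,z,'r',range(154,190),215,262,'last')
for l in(L,B,T,Rr):print(l[0].round(4),round(l[1],4))
a=np.mean([L[1],B[1]-np.pi/2 if B[1]>np.pi/2 else B[1]+np.pi/2]);print('ang',a)
n=ang(s);X=np.array([np.cos(n),np.sin(n)]);Y=np.array([X[1],-X[0]])
BL=inter(L,B);c=BL+.039*X+.039*Y;print('corner',BL,'ctr',c,'widths',(Rr[0]-L[0])@Y,(T[0]-B[0])@X)
print(i[178,178:252:2].tolist())
print(i[146:214:2,215].tolist())
# top cam cross-check
E
```

```text
[0.4212 0.1688] 0.6783
[0.4026 0.1129] 1.6358
[0.483  0.1561] 2.2461
[0.4836 0.1134] 0.6773
ang 0.37162632
corner [0.400028   0.15170759] ctr [0.45488013 0.14594197] widths 0.08233381076721995 0.08966906231577357
[[208, 177, 134], [211, 180, 136], [213, 182, 138], [208, 178, 135], [155, 147, 139], [131, 139, 141], [93, 95, 88], [66, 61, 53], [65, 60, 53], [65, 60, 53], [91, 93, 93], [129, 137, 143], [131, 140, 146], [131, 140, 146], [132, 141, 147], [133, 141, 148], [134, 143, 149], [134, 143, 150], [135, 143, 151], [135, 143, 151], [134, 143, 151], [134, 143, 151], [134, 143, 151], [134, 143, 151], [134, 142, 151], [134, 142, 151], [134, 142, 151], [135, 144, 153], [135, 144, 154], [135, 144, 153], [134, 140, 145], [131, 138, 141], [123, 130, 135], [81, 81, 72], [97, 83, 65], [194, 164, 123], [209, 178, 135]]
[[213, 182, 138], [147, 123, 93], [111, 116, 108], [133, 142, 146], [132, 138, 141], [131, 138, 146], [132, 141, 150], [133, 142, 151], [133, 142, 151], [133, 142, 151], [134, 143, 152], [134, 143, 151], [134, 142, 150], [134, 142, 150], [135, 143, 151], [136, 144, 152], [135, 143, 151], [134, 142, 149], [133, 142, 149], [134, 142, 149], [135, 143, 150], [135, 144, 151], [135, 143, 149], [133, 142, 148], [133, 141, 147], [112, 118, 122], [73, 70, 64], [68, 63, 54], [77, 76, 67], [118, 124, 125], [140, 143, 143], [185, 160, 128], [210, 179, 136], [214, 183, 139]]
```

```bash
python3 - <<'E'
from edge import *
s,i=load('w5');P=pose('wrist',s);z=.05
L=edge(i,P,z,'r',range(154,204),175,215,'first');B=edge(i,P,z,'c',range(192,216),185,218,'last')
T=edge(i,P,z,'c',range(192,240),135,165,'first');Rr=edge(i,P,z,'r',range(154,190),215,262,'last')
for l in(L,B,T,Rr):print(l[0].round(4),round(l[1],4))
a=np.mean([L[1],T[1]-np.pi/2]);X=np.array([np.cos(a),np.sin(a)]);Y=np.array([X[1],-X[0]])
BL=inter(L,B);c=BL+.039*X+.039*Y;print('corner',BL,'ctr',c,a,'widths',(Rr[0]-L[0])@Y,(T[0]-B[0])@X)
print(togo(s,np.r_[c,s['eef_pos'][2]],a))
E
```

```text
[0.4212 0.1688] 0.6783
[0.4036 0.1269] 2.2533
[0.483  0.1561] 2.2461
[0.4836 0.1134] 0.6773
corner [0.38998353 0.14361335] ctr [0.44481307 0.13763653] 0.67681956 widths 0.08228095 0.08018802
(array([ 0.0036, -0.0893,  0.    ]), np.float64(0.0039))
```

move_arm(
  plan=[
    {"x":0.002,"y":-0.045,"z":0,"yaw":0.004,"fingers":1},
    {"x":0.004,"y":-0.0905,"z":0.02,"yaw":0.004,"fingers":1},
    {"x":0.004,"y":-0.0905,"z":0.07,"yaw":0.004,"fingers":1},
    {"x":0.004,"y":-0.0905,"z":0.12,"yaw":0.004,"fingers":1},
    {"x":0.004,"y":-0.0905,"z":0.165,"yaw":0.004,"fingers":1},
  ],
)

```text
time: 5.5
eef_pos: [0.4439, 0.1398, 0.1275]
tcp_rot: [0.943, 0.333, 0.0, 0.0]
contact_force: [1.4, 0.1, -1.9]
opening: 0.692
finger_force: 46.0
```

move_arm(
  plan=[
    {"x":0,"y":0,"z":0.005,"yaw":0,"fingers":1},
    {"x":0,"y":0,"z":0.01,"yaw":0,"fingers":1},
    {"x":0,"y":0,"z":0.01,"yaw":0,"fingers":1},
    {"x":0,"y":0,"z":0.01,"yaw":0,"fingers":1},
  ],
)

```text
time: 5.9
eef_pos: [0.447, 0.139, 0.1221]
tcp_rot: [0.944, 0.331, 0.003, 0.001]
contact_force: [-0.5, 0.6, -0.6]
opening: 0.694
finger_force: 46.0
```

```bash
python3 - <<'E'
from h import *
v=[];s=ctrl.get_state();print(s['eef_pos'],ang(s),s['contact_force'],togo(s,[.4442,.1380,.054],.677))
E
```

```text
[0.44700205 0.13903315 0.12213836] 0.6750708424275748 [-0.51748946  0.58243828 -0.58447376] (array([-0.0031, -0.0011,  0.0681]), np.float64(-0.0019))
```

move_arm(
  plan=[
    {"x":0,"y":0,"z":0,"yaw":0,"fingers":1},
    {"x":0,"y":0,"z":0,"yaw":0,"fingers":1},
    {"x":0,"y":0,"z":0,"yaw":0,"fingers":1},
  ],
)

```text
time: 6.2
eef_pos: [0.4453, 0.1388, 0.1202]
tcp_rot: [0.944, 0.331, 0.001, 0.0]
contact_force: [0.8, 0.8, -1.7]
opening: 0.694
finger_force: 46.0
```

move_arm(
  plan=[
    {"x":0,"y":0,"z":0,"yaw":0,"fingers":1},
    {"x":0,"y":0,"z":0,"yaw":0,"fingers":1},
  ],
)

```text
time: 6.4
eef_pos: [0.4448, 0.1388, 0.1194]
tcp_rot: [0.944, 0.331, 0.0, 0.0]
contact_force: [0.4, 1.3, -1.9]
opening: 0.694
finger_force: 46.0
```

```bash
python3 - <<'E'
from h import *
s,i=snap('w6');print(s['eef_pos'],s['tcp_rot'],ang(s),s['contact_force'],togo(s,[.4442,.1380,.054],.677))
E
```

```text
[0.4448134  0.13880721 0.11939908] [9.43613671e-01 3.31048693e-01 4.33582573e-05 2.04605652e-05] 0.6748294369152115 [ 0.42622759  1.28080581 -1.85187625] (array([-0.001 ,  0.0002,  0.0654]), np.float64(-0.0022))
```

View pics/w6.png

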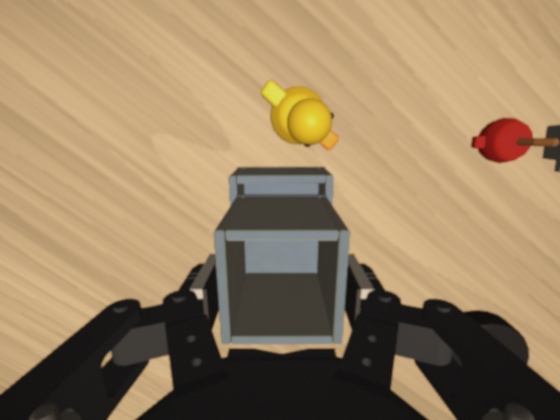

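The held medium's wall rows 195–232 line up above large, whose near rim spans (230,172)–(333,172). Centre columns are 281.5 for large against 282 for medium, and duck2 stands clear at (305,118). I'll check the x alignment from the near rim rows.

```bash
python3 - <<'E'
from h import *
s,i=load('w6');P=pose('wrist',s);T=R.from_quat(s['tcp_rot']).as_matrix()
print([(r,i[r,300].tolist()) for r in range(163,200)])
f=lambda px,z:((plane(P,px,z)-s['eef_pos'])@T)[:,:2].round(4).tolist()
r=i[185].astype(int);g=r[:,2]-r[:,0];print('row185 mask cols',np.where(g[200:360]>-42)[0][[0,-1]]+200, [(c,r[c].tolist()) for c in range(226,246,2)],[(c,r[c].tolist()) for c in range(322,338,2)])
for rr in range(166,186,2):print(rr,f([[281.5,rr]],.05)[0])
E
```

```text
[(163, [212, 181, 136]), (164, [210, 179, 135]), (165, [202, 171, 128]), (166, [174, 145, 107]), (167, [123, 101, 76]), (168, [76, 67, 55]), (169, [65, 60, 52]), (170, [65, 60, 52]), (171, [67, 62, 54]), (172, [66, 62, 52]), (173, [68, 65, 56]), (174, [81, 82, 72]), (175, [107, 112, 104]), (176, [125, 132, 131]), (177, [130, 138, 144]), (178, [130, 138, 146]), (179, [131, 139, 146]), (180, [130, 139, 145]), (181, [130, 137, 142]), (182, [130, 136, 137]), (183, [130, 135, 139]), (184, [131, 138, 146]), (185, [131, 140, 149]), (186, [131, 140, 150]), (187, [131, 140, 149]), (188, [131, 140, 149]), (189, [131, 140, 149]), (190, [131, 139, 149]), (191, [130, 139, 149]), (192, [127, 136, 145]), (193, [119, 125, 133]), (194, [103, 107, 111]), (195, [88, 90, 90]), (196, [80, 80, 78]), (197, [71, 68, 63]), (198, [65, 61, 54]), (199, [65, 61, 53])]
row185 mask cols [229 332] [(226, [213, 182, 138]), (228, [196, 170, 134]), (230, [139, 142, 140]), (232, [131, 140, 145]), (234, [130, 139, 143]), (236, [108, 113, 105]), (238, [70, 67, 58]), (240, [69, 64, 56]), (242, [71, 68, 61]), (244, [107, 112, 116])] [(322, [58, 54, 47]), (324, [68, 65, 57]), (326, [122, 124, 122]), (328, [131, 140, 148]), (330, [132, 140, 148]), (332, [146, 143, 138]), (334, [197, 169, 129]), (336, [208, 177, 133])]
166 [0.0448, 0.0009]
168 [0.0433, 0.0009]
170 [0.0419, 0.0009]
172 [0.0404, 0.0009]
174 [0.0389, 0.0009]
176 [0.0375, 0.0009]
178 [0.036, 0.0009]
180 [0.0345, 0.0009]
182 [0.033, 0.0009]
184 [0.0315, 0.0009]
```

Alignment is within 1 mm, so I lower.

move_arm(
  plan=[
    {"x":0,"y":0,"z":0.008,"yaw":0,"fingers":1},
    {"x":0,"y":0,"z":0.016,"yaw":0,"fingers":1},
    {"x":0,"y":0,"z":0.022,"yaw":0,"fingers":1},
    {"x":0,"y":0,"z":0.028,"yaw":0,"fingers":1},
    {"x":0,"y":0,"z":0.034,"yaw":0,"fingers":1},
  ],
)

```text
time: 6.95
eef_pos: [0.4446, 0.1388, 0.0845]
tcp_rot: [0.944, 0.331, -0.0, -0.0]
contact_force: [0.2, -0.5, -1.5]
opening: 0.697
finger_force: 46.0
```

move_arm(
  plan=[
    {"x":0,"y":0,"z":0.008,"yaw":0,"fingers":1},
    {"x":0,"y":0,"z":0.016,"yaw":0,"fingers":1},
    {"x":0,"y":0,"z":0.022,"yaw":0,"fingers":1},
    {"x":0,"y":0,"z":0.026,"yaw":0,"fingers":1},
    {"x":0,"y":0,"z":0.028,"yaw":0,"fingers":1},
  ],
)

```text
time: 7.45
eef_pos: [0.4446, 0.1388, 0.0568]
tcp_rot: [0.944, 0.331, -0.0, -0.0]
contact_force: [0.5, 0.4, -2.9]
opening: 0.69
finger_force: 46.0
```

move_arm(
  plan=[
    {"x":0,"y":0,"z":0.001,"yaw":0,"fingers":1},
    {"x":0,"y":0,"z":0.002,"yaw":0,"fingers":1},
    {"x":0,"y":0,"z":0.002,"yaw":0,"fingers":1},
  ],
)

```text
time: 7.75
eef_pos: [0.445, 0.1388, 0.0555]
tcp_rot: [0.944, 0.331, 0.0, 0.0]
contact_force: [0.6, 0.3, -1.1]
opening: 0.69
finger_force: 46.0
```

move_arm(
  plan=[
    {"x":0,"y":0,"z":0.001,"yaw":0,"fingers":1},
    {"x":0,"y":0,"z":0.002,"yaw":0,"fingers":1},
    {"x":0,"y":0,"z":0.002,"yaw":0,"fingers":1},
  ],
)

```text
time: 8.05
eef_pos: [0.4451, 0.1388, 0.0539]
tcp_rot: [0.944, 0.331, 0.0, 0.0]
contact_force: [-2.2, -0.6, 4.0]
opening: 0.689
finger_force: 46.5
```

move_arm(
  plan=[
    {"x":0,"y":0,"z":0,"yaw":0,"fingers":0},
    {"x":0,"y":0,"z":0,"yaw":0,"fingers":0},
    {"x":0,"y":0,"z":0,"yaw":0,"fingers":0},
    {"x":0,"y":0,"z":0,"yaw":0,"fingers":0},
    {"x":0,"y":0,"z":0,"yaw":0,"fingers":0},
  ],
)

```text
time: 8.55
eef_pos: [0.4449, 0.1388, 0.0533]
tcp_rot: [0.944, 0.331, 0.0, 0.0]
contact_force: [0.3, 0.4, -0.5]
opening: 1.0
finger_force: 0.0
```

move_arm(
  plan=[
    {"x":0,"y":0,"z":-0.02,"yaw":0,"fingers":0},
    {"x":0,"y":0,"z":-0.06,"yaw":0,"fingers":0},
    {"x":0,"y":0,"z":-0.11,"yaw":0,"fingers":0},
    {"x":0,"y":0,"z":-0.16,"yaw":0,"fingers":0},
    {"x":0,"y":0,"z":-0.19,"yaw":0,"fingers":0},
  ],
)

```text
time: 9.05
eef_pos: [0.4462, 0.139, 0.248]
tcp_rot: [0.944, 0.331, 0.003, 0.001]
contact_force: [-0.0, 0.1, -0.4]
opening: 0.999
finger_force: 0.0
```

move_arm(
  plan=[
    {"x":0,"y":0,"z":0,"yaw":0,"fingers":0},
    {"x":0,"y":0,"z":0,"yaw":0,"fingers":0},
    {"x":0,"y":0,"z":0,"yaw":0,"fingers":0},
  ],
)

```text
time: 9.35
eef_pos: [0.4438, 0.1387, 0.2414]
tcp_rot: [0.944, 0.331, -0.002, -0.0]
contact_force: [0.3, 1.0, -0.4]
opening: 0.995
finger_force: 0.0
```

```bash
python3 - <<'E'
from h import *
s,i=snap('w7');print(s['time'],s['eef_pos'],ang(s),s['opening'],s['qpos'])
c=blob(i,(281.,210.),-42);print(cv2.boundingRect(c))
print('dark/light r along col 281:',''.join('#' if v>100 else '.' for v in i[120:270,281,1]))
print('row 200:',''.join('#' if v>100 else '.' for v in i[205,220:340,1]))
E
```

```text
9.35 [0.44378074 0.13874066 0.24138607] 0.674775571168354 0.9949653496927963 [ 8.42515909e-02 -1.99613195e-01  2.06109399e+00  1.47316101e-05
  1.28353676e+00  9.80270870e-01]
(248, 153, 68, 69)
dark/light r along col 281: ##################################...#####.......##################################...............####################################################
row 200: #######################################...............................................##################################
```

View pics/w7.png

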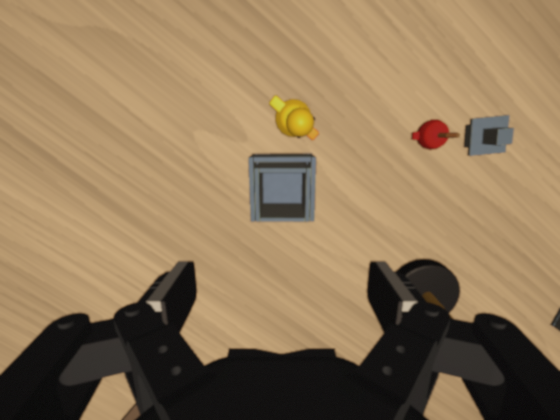

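The last view shows medium sitting in large, around (282,188), square and centred, with duck2 at (297,118) undisturbed. The cherry is at (432,134), the stopper at (488,135) and the lamp at (430,288). Next I go to small, staying wide of the lamp and above it.

move_arm(
  plan=[
    {"x":0.004,"y":0.045,"z":-0.02,"yaw":0,"fingers":0},
    {"x":0.008,"y":0.092,"z":-0.035,"yaw":0,"fingers":0},
    {"x":0.012,"y":0.14,"z":-0.05,"yaw":0,"fingers":0},
    {"x":0.015,"y":0.188,"z":-0.063,"yaw":0,"fingers":0},
    {"x":0.018,"y":0.236,"z":-0.073,"yaw":0,"fingers":0},
  ],
)

```text
time: 9.9
eef_pos: [0.6071, -0.0357, 0.315]
tcp_rot: [0.944, 0.331, -0.001, -0.001]
contact_force: [0.3, 0.1, -0.7]
opening: 1.0
finger_force: 0.0
```

move_arm(
  plan=[
    {"x":-0.033,"y":0.03,"z":0,"yaw":0,"fingers":0},
    {"x":-0.066,"y":0.06,"z":0,"yaw":0,"fingers":0},
    {"x":-0.1,"y":0.092,"z":0,"yaw":0,"fingers":0},
    {"x":-0.133,"y":0.122,"z":0,"yaw":0,"fingers":0},
    {"x":-0.166,"y":0.152,"z":0,"yaw":0,"fingers":0},
  ],
)

```text
time: 10.4
eef_pos: [0.5707, -0.2581, 0.3137]
tcp_rot: [0.944, 0.331, -0.001, -0.002]
contact_force: [0.6, 0.0, 0.4]
opening: 0.996
finger_force: 0.0
```

move_arm(
  plan=[
    {"x":-0.032,"y":0.03,"z":0,"yaw":0.06,"fingers":0},
    {"x":-0.05,"y":0.05,"z":0,"yaw":0.12,"fingers":0},
    {"x":-0.06,"y":0.058,"z":0,"yaw":0.169,"fingers":0},
    {"x":-0.064,"y":0.06,"z":0,"yaw":0.169,"fingers":0},
    {"x":-0.064,"y":0.06,"z":0,"yaw":0.169,"fingers":0},
  ],
)

```text
time: 10.9
eef_pos: [0.5586, -0.3435, 0.3144]
tcp_rot: [0.968, 0.25, -0.001, -0.001]
contact_force: [-0.3, 0.8, -0.7]
opening: 0.996
finger_force: 0.0
```

move_arm(
  plan=[
    {"x":0,"y":0,"z":0,"yaw":0,"fingers":0},
    {"x":0,"y":0,"z":0,"yaw":0,"fingers":0},
    {"x":0,"y":0,"z":0,"yaw":0,"fingers":0},
  ],
)

```text
time: 11.2
eef_pos: [0.5595, -0.3425, 0.3165]
tcp_rot: [0.968, 0.251, 0.0, 0.0]
contact_force: [-0.2, 0.5, -0.2]
opening: 1.001
finger_force: 0.0
```

```bash
python3 - <<'E'
from h import *
s,i=snap('w8');print(s['time'],s['eef_pos'],ang(s),s['qpos'])
g=cv2.findContours(((i.astype(int)[...,2]-i.astype(int)[...,0])>-42).astype(np.uint8),cv2.RETR_EXTERNAL,cv2.CHAIN_APPROX_NONE)[0]
for c in g:
    if cv2.contourArea(c)>200:
        print(cv2.boundingRect(c),cv2.contourArea(c))
        if cv2.boundingRect(c)[2]<150:print(corners(c).tolist(),box(s,c,.095,.044))
E
```

```text
11.2 [ 0.55950236 -0.34249904  0.31647416] 0.5073192062513039 [-7.03745237e-01  1.94874368e-01  1.53164224e+00  4.85981945e-05
  1.41491690e+00  3.59724350e-01]
(0, 262, 560, 158) 50783.0
(39, 172, 30, 28) 435.5
[[53, 172], [64, 177], [68, 187], [63, 195], [49, 199], [39, 175]] (array([ 0.42838015, -0.09061136]), np.float64(0.6913731305833287), [np.float64(0.03341164171873717), np.float64(0.0328194763550983)])
(265, 160, 35, 42) 1313.0
[[295, 161], [297, 201], [265, 200], [269, 160]] (array([ 0.56198943, -0.34295381]), np.float64(0.49166750741776244), [np.float64(0.052771144921546165), np.float64(0.04323991177978148)])
(85, 137, 68, 62) 2887.5
[[106, 137], [147, 153], [152, 175], [139, 193], [116, 198], [91, 182], [86, 155]] (array([ 0.46768072, -0.13873772]), np.float64(0.7356756142651238), [np.float64(0.07756070656987143), np.float64(0.08389903229561169)])
(77, 0, 39, 20) 538.5
[[115, 11], [86, 19], [77, 0], [112, 0]] (array([ 0.62265096, -0.07823213]), np.float64(0.4962256074919739), [np.float64(0.01827358907516996), np.float64(0.04112437223431009)])
```

move_arm(
  plan=[
    {"x":0.002,"y":0.03,"z":0.02,"yaw":0.015,"fingers":0},
    {"x":0.002,"y":0.05,"z":0.03,"yaw":0.015,"fingers":0},
    {"x":0.002,"y":0.05,"z":0.03,"yaw":0.015,"fingers":0},
    {"x":0.002,"y":0.05,"z":0.03,"yaw":0.015,"fingers":0},
    {"x":0.002,"y":0.05,"z":0.03,"yaw":0.015,"fingers":0},
  ],
)

```text
time: 11.75
eef_pos: [0.5853, -0.3856, 0.2875]
tcp_rot: [0.97, 0.243, 0.0, 0.0]
contact_force: [0.2, -0.7, -1.4]
opening: 1.0
finger_force: 0.0
```

```bash
python3 - <<'E'
from h import *
s2,i2=load('w8');s,i=snap('w9');print(s['time'],s['eef_pos'],ang(s))
X=R.from_quat(s['tcp_rot']).as_matrix()[:,0]
g=cv2.findContours(((i.astype(int)[...,2]-i.astype(int)[...,0])>-42).astype(np.uint8),cv2.RETR_EXTERNAL,cv2.CHAIN_APPROX_NONE)[0]
g=[c for c in g if 700<cv2.contourArea(c)<2600];c2=blob(i2,(282.,180.),-42)
for c in g: print(cv2.boundingRect(c),cv2.contourArea(c),box(s,c,.095,.044))
c=min(g,key=lambda c:np.linalg.norm(box(s,c,.095,.044)[0]-[.562,-.343]))
k=lambda c:[c[:,0][np.argmax(c[:,0]@[-1,1])],c[:,0][np.argmax(c[:,0]@[1,1])]]
t=tri(pose('wrist',s2),k(c2),pose('wrist',s),k(c));print(t.round(4))
b=box(s,c,.095,.044);print(togo(s,np.r_[b[0],.066],b[1]),togo(s,[.562,-.343,.066],.4917))
E
```

```text
11.75 [ 0.58530615 -0.38559152  0.28754607] 0.49140101130616315
(220, 164, 43, 46) 1693.0 (array([ 0.56178417, -0.3427831 ]), np.float64(0.4754146014696587), [np.float64(0.05424800579115735), np.float64(0.049039968382299626)])
[[ 5.334e-01 -3.337e-01  9.490e-02  2.000e-04]
 [ 5.531e-01 -3.699e-01  9.960e-02  2.000e-04]]
(array([-0.0007, -0.0491,  0.2215]), np.float64(0.016)) (array([-0.0006, -0.0488,  0.2215]), np.float64(-0.0003))
```

move_arm(
  plan=[
    {"x":0,"y":-0.045,"z":0.02,"yaw":0,"fingers":0},
    {"x":0,"y":-0.0495,"z":0.06,"yaw":0,"fingers":0},
    {"x":0,"y":-0.0495,"z":0.09,"yaw":0,"fingers":0},
    {"x":0,"y":-0.0495,"z":0.12,"yaw":0,"fingers":0},
    {"x":0,"y":-0.0495,"z":0.14,"yaw":0,"fingers":0},
  ],
)

```text
time: 12.3
eef_pos: [0.5611, -0.3412, 0.145]
tcp_rot: [0.97, 0.243, -0.0, -0.001]
contact_force: [0.7, -0.2, 0.4]
opening: 1.004
finger_force: 0.0
```

move_arm(
  plan=[
    {"x":0,"y":0,"z":0.025,"yaw":0,"fingers":0},
    {"x":0,"y":0,"z":0.05,"yaw":0,"fingers":0},
    {"x":0,"y":0,"z":0.075,"yaw":0,"fingers":0},
    {"x":0,"y":0,"z":0.075,"yaw":0,"fingers":0},
    {"x":0,"y":0,"z":0.075,"yaw":0,"fingers":0},
  ],
)

```text
time: 12.8
eef_pos: [0.562, -0.3423, 0.0722]
tcp_rot: [0.97, 0.243, 0.0, 0.0]
contact_force: [-0.5, 0.0, 0.6]
opening: 0.997
finger_force: 0.0
```

move_arm(
  plan=[
    {"x":0,"y":0,"z":0,"yaw":0,"fingers":1},
    {"x":0,"y":0,"z":0,"yaw":0,"fingers":1},
    {"x":0,"y":0,"z":0,"yaw":0,"fingers":1},
    {"x":0,"y":0,"z":0,"yaw":0,"fingers":1},
    {"x":0,"y":0,"z":0,"yaw":0,"fingers":1},
  ],
  force=40,
)

```text
time: 13.3
eef_pos: [0.5625, -0.343, 0.0732]
tcp_rot: [0.97, 0.243, 0.001, 0.001]
contact_force: [-0.6, 1.9, 6.8]
opening: 0.504
finger_force: 41.2
```

move_arm(
  plan=[
    {"x":0,"y":0,"z":0,"yaw":0,"fingers":1},
    {"x":0,"y":0,"z":0,"yaw":0,"fingers":1},
    {"x":0,"y":0,"z":0,"yaw":0,"fingers":1},
  ],
)

```text
time: 13.6
eef_pos: [0.5625, -0.343, 0.0732]
tcp_rot: [0.97, 0.243, 0.001, 0.001]
contact_force: [-0.5, 1.5, 5.9]
opening: 0.508
finger_force: 41.2
```

move_arm(
  plan=[
    {"x":0,"y":0,"z":-0.03,"yaw":0,"fingers":1},
    {"x":0,"y":0,"z":-0.08,"yaw":0,"fingers":1},
    {"x":0,"y":0,"z":-0.13,"yaw":0,"fingers":1},
    {"x":0,"y":0,"z":-0.18,"yaw":0,"fingers":1},
    {"x":0,"y":0,"z":-0.23,"yaw":0,"fingers":1},
  ],
)

```text
time: 14.1
eef_pos: [0.5614, -0.3422, 0.3026]
tcp_rot: [0.97, 0.243, -0.0, -0.0]
contact_force: [0.4, 0.2, -1.6]
opening: 0.507
finger_force: 41.1
```

move_arm(
  plan=[
    {"x":0.03,"y":-0.036,"z":-0.01,"yaw":0,"fingers":1},
    {"x":0.06,"y":-0.074,"z":-0.02,"yaw":0,"fingers":1},
    {"x":0.09,"y":-0.114,"z":-0.02,"yaw":0,"fingers":1},
    {"x":0.122,"y":-0.154,"z":-0.02,"yaw":0,"fingers":1},
    {"x":0.155,"y":-0.194,"z":-0.02,"yaw":0,"fingers":1},
  ],
)

```text
time: 14.6
eef_pos: [0.6062, -0.0995, 0.3209]
tcp_rot: [0.97, 0.243, -0.0, -0.0]
contact_force: [0.8, 0.7, -0.5]
opening: 0.503
finger_force: 41.2
```

move_arm(
  plan=[
    {"x":-0.004,"y":-0.036,"z":0,"yaw":0,"fingers":1},
    {"x":-0.008,"y":-0.074,"z":0,"yaw":0,"fingers":1},
    {"x":-0.013,"y":-0.114,"z":0,"yaw":0,"fingers":1},
    {"x":-0.017,"y":-0.152,"z":0,"yaw":0,"fingers":1},
    {"x":-0.022,"y":-0.19,"z":0,"yaw":0,"fingers":1},
  ],
)

```text
time: 15.1
eef_pos: [0.4962, 0.057, 0.3206]
tcp_rot: [0.97, 0.243, -0.0, -0.0]
contact_force: [-0.3, 0.7, -0.7]
opening: 0.511
finger_force: 41.2
```

move_arm(
  plan=[
    {"x":-0.004,"y":-0.035,"z":0.01,"yaw":-0.06,"fingers":1},
    {"x":-0.007,"y":-0.07,"z":0.035,"yaw":-0.12,"fingers":1},
    {"x":-0.01,"y":-0.09,"z":0.07,"yaw":-0.184,"fingers":1},
    {"x":-0.0103,"y":-0.0962,"z":0.095,"yaw":-0.184,"fingers":1},
    {"x":-0.0103,"y":-0.0962,"z":0.11,"yaw":-0.184,"fingers":1},
  ],
)

```text
time: 15.6
eef_pos: [0.4407, 0.1366, 0.2082]
tcp_rot: [0.943, 0.332, -0.002, -0.001]
contact_force: [0.3, -0.3, -1.7]
opening: 0.506
finger_force: 41.2
```

move_arm(
  plan=[
    {"x":0,"y":0,"z":0.01,"yaw":0,"fingers":1},
    {"x":0,"y":0,"z":0.02,"yaw":0,"fingers":1},
    {"x":0,"y":0,"z":0.02,"yaw":0,"fingers":1},
    {"x":0,"y":0,"z":0.02,"yaw":0,"fingers":1},
    {"x":0,"y":0,"z":0.02,"yaw":0,"fingers":1},
  ],
)

```text
time: 16.1
eef_pos: [0.4439, 0.1357, 0.1924]
tcp_rot: [0.944, 0.331, 0.001, 0.0]
contact_force: [0.3, -0.0, -1.7]
opening: 0.504
finger_force: 41.2
```

move_arm(
  plan=[
    {"x":0,"y":0,"z":0,"yaw":0,"fingers":1},
    {"x":0,"y":0,"z":0,"yaw":0,"fingers":1},
    {"x":0,"y":0,"z":0,"yaw":0,"fingers":1},
  ],
)

```text
time: 16.4
eef_pos: [0.4433, 0.1358, 0.1917]
tcp_rot: [0.944, 0.331, 0.0, 0.0]
contact_force: [-0.2, -1.0, -0.8]
opening: 0.501
finger_force: 41.2
```

```bash
python3 - <<'E'
from h import *
s,i=snap('w10');print(s['time'],s['eef_pos'],s['tcp_rot'],ang(s),togo(s,[.4442,.1382,.084],.675),s['opening'],s['finger_force'])
E
```

```text
16.4 [0.44327657 0.13577183 0.19167572] [9.43632103e-01 3.30995980e-01 3.30634249e-04 8.01208844e-05] 0.6747178552629243 (array([ 0.0022, -0.0014,  0.1077]), np.float64(-0.0003)) 0.5013949540482978 41.21618986129761
```

View pics/w10.png

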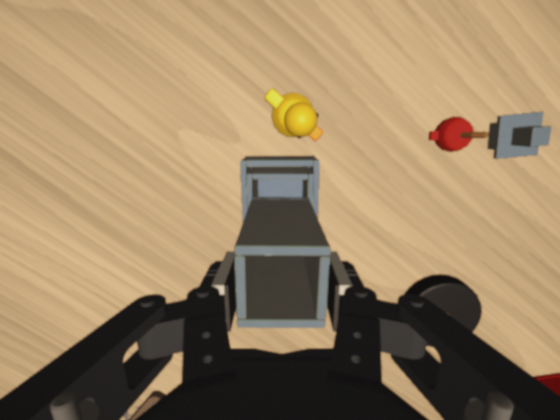

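The last allowed view shows small held squarely, its rim around (282,287). The stack behind it spans columns 242–319 with its near rim around row 160, and duck2 is at (295,115), the cherry at (455,134) and the stopper at (517,135). From here on I work from numbers alone.

```bash
python3 - <<'E'
from h import *
s,i=load('w10');P=pose('wrist',s);T=R.from_quat(s['tcp_rot']).as_matrix()
f=lambda px,z:((plane(P,px,z)-s['eef_pos'])@T)[:,:2].round(4).tolist()
z=s['eef_pos'][2]+.022
print('held',f([[235.5,247],[329.5,247],[236,327],[328,327]],z),np.mean(f([[235.5,247],[329.5,247],[236,327],[328,327]],z),0))
print('col',[(r,int(i[r,281,1])) for r in range(150,206)])
for row in(180,190):print(row,[(c,int(i[row,c,1])) for c in list(range(236,262))+list(range(300,326))])
for r in(155,160,165,170,175):print(r,f([[281,r]],.05),f([[281,r]],.078))
for r in(247,):
  print([(c,int(i[250,c,1])) for c in list(range(230,246))+list(range(320,336))],[(q,int(i[q,281,1])) for q in list(range(240,256))+list(range(315,335))])
E
```

```text
held [[0.0204, -0.0199], [0.0204, 0.0225], [-0.0223, -0.0216], [-0.0223, 0.0238]] [-0.00095  0.0012 ]
col [(150, 182), (151, 181), (152, 182), (153, 182), (154, 176), (155, 152), (156, 109), (157, 72), (158, 65), (159, 83), (160, 115), (161, 135), (162, 141), (163, 140), (164, 140), (165, 133), (166, 113), (167, 84), (168, 65), (169, 63), (170, 62), (171, 64), (172, 73), (173, 96), (174, 122), (175, 137), (176, 141), (177, 141), (178, 140), (179, 139), (180, 140), (181, 140), (182, 140), (183, 140), (184, 140), (185, 140), (186, 139), (187, 140), (188, 140), (189, 140), (190, 141), (191, 141), (192, 140), (193, 141), (194, 140), (195, 135), (196, 121), (197, 97), (198, 79), (199, 70), (200, 64), (201, 60), (202, 60), (203, 60), (204, 60), (205, 60)]
180 [(236, 182), (237, 182), (238, 180), (239, 172), (240, 155), (241, 142), (242, 139), (243, 139), (244, 137), (245, 130), (246, 123), (247, 130), (248, 137), (249, 138), (250, 136), (251, 123), (252, 94), (253, 74), (254, 72), (255, 74), (256, 77), (257, 96), (258, 119), (259, 133), (260, 136), (261, 137), (300, 139), (301, 133), (302,
[... 1211 characters left out ...]
), (239, 139), (240, 138), (241, 138), (242, 138), (243, 138), (244, 138), (245, 137), (320, 139), (321, 139), (322, 139), (323, 139), (324, 140), (325, 139), (326, 139), (327, 139), (328, 139), (329, 140), (330, 143), (331, 152), (332, 160), (333, 164), (334, 164), (335, 165)] [(240, 61), (241, 61), (242, 61), (243, 62), (244, 69), (245, 92), (246, 118), (247, 133), (248, 137), (249, 138), (250, 138), (251, 137), (252, 137), (253, 136), (254, 127), (255, 105), (315, 61), (316, 61), (317, 61), (318, 73), (319, 98), (320, 122), (321, 134), (322, 137), (323, 136), (324, 136), (325, 137), (326, 139), (327, 147), (328, 161), (329, 169), (330, 171), (331, 171), (332, 172), (333, 170), (334, 169)]
```

move_arm(
  plan=[
    {"x":0.0034,"y":-0.0017,"z":0.015,"yaw":0,"fingers":1},
    {"x":0.0034,"y":-0.0017,"z":0.03,"yaw":0,"fingers":1},
    {"x":0.0034,"y":-0.0017,"z":0.03,"yaw":0,"fingers":1},
    {"x":0.0034,"y":-0.0017,"z":0.03,"yaw":0,"fingers":1},
    {"x":0.0034,"y":-0.0017,"z":0.03,"yaw":0,"fingers":1},
  ],
)

```text
time: 16.95
eef_pos: [0.4453, 0.1393, 0.1622]
tcp_rot: [0.944, 0.331, 0.001, 0.0]
contact_force: [0.2, -0.9, -0.9]
opening: 0.506
finger_force: 41.1
```

```bash
python3 - <<'E'
from h import *
s,i=snap('w11');P=pose('wrist',s);T=R.from_quat(s['tcp_rot']).as_matrix()
print(s['eef_pos'],ang(s),togo(s,[.4442,.1382,.084],.675),s['tcp_rot'])
f=lambda px,z:((plane(P,px,z)-s['eef_pos'])@T)[:,:2].round(4).tolist()
print(''.join(f'{r}:{int(i[r,281,1])} ' for r in range(140,215,1)))
for row in(185,):print(row,''.join(f'{c}:{int(i[row,c,1])} ' for c in list(range(236,262))+list(range(296,326))))
for r in(160,170,180,190):print(r,f([[281,r]],.078))
E
```

```text
[0.44527563 0.13926816 0.16224906] 0.6748089006855075 (array([-0.0016,  0.0001,  0.0782]), np.float64(-0.0002)) [9.43616887e-01 3.31038654e-01 7.35306019e-04 1.97008953e-04]
140:179 141:182 142:182 143:182 144:182 145:182 146:181 147:181 148:179 149:179 150:179 151:180 152:180 153:181 154:180 155:180 156:180 157:180 158:181 159:182 160:177 161:158 162:122 163:83 164:64 165:61 166:65 167:83 168:113 169:133 170:139 171:140 172:140 173:135 174:121 175:96 176:73 177:63 178:61 179:62 180:61 181:61 182:65 183:83 184:113 185:133 186:140 187:141 188:140 189:140 190:139 191:139 192:139 193:139 194:138 195:133 196:119 197:96 198:78 199:69 200:63 201:61 202:59 203:59 204:59 205:58 206:58 207:60 208:59 209:59 210:60 211:59 212:59 213:59 214:58 
185 236:169 237:155 238:143 239:139 240:138 241:138 242:137 243:129 244:122 245:126 246:130 247:131 248:129 249:121 250:113 251:122 252:131 253:134 254:134 255:134 256:134 257:134 258:134 259:134 260:134 261:133 296:133 297:133 298:133 299:133 300:133 301:132 302:132 303:132 304:132 305:132 306:131 307:132 308:132 309:133 310:132 311:128 312:117 313:109 314:119 315:127 316:128 317:126 318:123 319:126 320:134 321:138 322:140 323:146 324:157 325:168 
160 [[0.0475, 0.0005]]
170 [[0.0397, 0.0005]]
180 [[0.0318, 0.0005]]
190 [[0.0238, 0.0005]]
```

move_arm(
  plan=[
    {"x":0,"y":0,"z":0.008,"yaw":0,"fingers":1},
    {"x":0,"y":0,"z":0.015,"yaw":0,"fingers":1},
    {"x":0,"y":0,"z":0.02,"yaw":0,"fingers":1},
    {"x":0,"y":0,"z":0.025,"yaw":0,"fingers":1},
    {"x":0,"y":0,"z":0.025,"yaw":0,"fingers":1},
  ],
)

```text
time: 17.5
eef_pos: [0.4439, 0.1392, 0.1351]
tcp_rot: [0.944, 0.331, -0.001, -0.0]
contact_force: [-0.6, -0.7, -0.9]
opening: 0.506
finger_force: 41.2
```

Small is inside the mouth of medium (bottom at 0.062), with no contact force. I continue down.

move_arm(
  plan=[
    {"x":0,"y":0,"z":0.01,"yaw":0,"fingers":1},
    {"x":0,"y":0,"z":0.02,"yaw":0,"fingers":1},
    {"x":0,"y":0,"z":0.03,"yaw":0,"fingers":1},
    {"x":0,"y":0,"z":0.038,"yaw":0,"fingers":1},
    {"x":0,"y":0,"z":0.045,"yaw":0,"fingers":1},
  ],
)

```text
time: 18.0
eef_pos: [0.4443, 0.1392, 0.0902]
tcp_rot: [0.944, 0.331, -0.001, -0.0]
contact_force: [-0.6, 0.4, -1.5]
opening: 0.508
finger_force: 41.2
```

move_arm(
  plan=[
    {"x":0,"y":0,"z":0.002,"yaw":0,"fingers":1},
    {"x":0,"y":0,"z":0.003,"yaw":0,"fingers":1},
    {"x":0,"y":0,"z":0.004,"yaw":0,"fingers":1},
    {"x":0,"y":0,"z":0.004,"yaw":0,"fingers":1},
  ],
)

```text
time: 18.4
eef_pos: [0.445, 0.1393, 0.0876]
tcp_rot: [0.944, 0.331, 0.0, 0.0]
contact_force: [0.4, 0.5, -0.3]
opening: 0.505
finger_force: 41.2
```

move_arm(
  plan=[
    {"x":0,"y":0,"z":0.001,"yaw":0,"fingers":1},
    {"x":0,"y":0,"z":0.002,"yaw":0,"fingers":1},
    {"x":0,"y":0,"z":0.003,"yaw":0,"fingers":1},
    {"x":0,"y":0,"z":0.003,"yaw":0,"fingers":1},
  ],
)

```text
time: 18.8
eef_pos: [0.4447, 0.1392, 0.0843]
tcp_rot: [0.944, 0.331, 0.0, 0.0]
contact_force: [-0.9, 0.5, -0.9]
opening: 0.507
finger_force: 41.2
```

move_arm(
  plan=[
    {"x":0,"y":0,"z":0.001,"yaw":0,"fingers":1},
    {"x":0,"y":0,"z":0.001,"yaw":0,"fingers":1},
  ],
)

```text
time: 19.0
eef_pos: [0.445, 0.1394, 0.0842]
tcp_rot: [0.944, 0.331, 0.0, -0.0]
contact_force: [-1.6, 0.6, 4.2]
opening: 0.509
finger_force: 41.8
```

Contact at the expected height. I release, rise and head for the stopper.

move_arm(
  plan=[
    {"x":0,"y":0,"z":0,"yaw":0,"fingers":0},
    {"x":0,"y":0,"z":0,"yaw":0,"fingers":0},
    {"x":0,"y":0,"z":0,"yaw":0,"fingers":0},
    {"x":0,"y":0,"z":0,"yaw":0,"fingers":0},
    {"x":0,"y":0,"z":0,"yaw":0,"fingers":0},
  ],
)

```text
time: 19.5
eef_pos: [0.4446, 0.1392, 0.0832]
tcp_rot: [0.944, 0.331, -0.0, -0.0]
contact_force: [0.1, 0.0, -0.1]
opening: 1.005
finger_force: 0.0
```

move_arm(
  plan=[
    {"x":0,"y":0,"z":-0.025,"yaw":0,"fingers":0},
    {"x":0,"y":0,"z":-0.065,"yaw":0,"fingers":0},
    {"x":0,"y":0,"z":-0.115,"yaw":0,"fingers":0},
    {"x":0,"y":0,"z":-0.165,"yaw":0,"fingers":0},
    {"x":0,"y":0,"z":-0.21,"yaw":0,"fingers":0},
  ],
)

```text
time: 20.0
eef_pos: [0.4446, 0.1392, 0.2959]
tcp_rot: [0.944, 0.331, 0.001, 0.0]
contact_force: [0.6, -1.0, -1.5]
opening: 1.001
finger_force: 0.0
```

move_arm(
  plan=[
    {"x":0,"y":0,"z":0,"yaw":0,"fingers":0},
    {"x":0,"y":0,"z":0,"yaw":0,"fingers":0},
    {"x":0,"y":0,"z":0,"yaw":0,"fingers":0},
    {"x":0,"y":0,"z":0,"yaw":0,"fingers":0},
  ],
)

```text
time: 20.4
eef_pos: [0.4437, 0.1391, 0.2909]
tcp_rot: [0.944, 0.331, -0.002, -0.001]
contact_force: [0.3, -0.4, 0.0]
opening: 1.001
finger_force: 0.0
```

```bash
python3 - <<'E'
from h import *
s,i=snap('w12');P=pose('wrist',s);print(s['time'],s['eef_pos'],ang(s))
c=blob(i,(281.,190.),-42);print(cv2.boundingRect(c),box(s,c,.05,.078))
m=(i[...,1]>100).astype(np.uint8)
for r in range(140,240,4):print(r,''.join('#' if v>100 else '.' for v in i[r,230:335,1]))
E
```

```text
20.4 [0.44368305 0.13912156 0.29089744] 0.6747271391608929
(253, 150, 60, 61) (array([0.44477481, 0.13811544]), np.float64(0.6757508278918422), [np.float64(0.08099973692014678), np.float64(0.07770713188834946)])
140 #########################################################################################################
144 #########################################################################################################
148 #########################################################################################################
152 #########################.......................................................#########################
156 #########################################################################################################
160 ###########################...................................................###########################
164 ###########################..############################################################################
168 ############################.###..........................................###############################
172 ####
[... 1161 characters left out ...]
########################################
216 #########################################################################################################
220 #########################################################################################################
224 #########################################################################################################
228 #########################################################################################################
232 #########################################################################################################
236 #########################################################################################################
```

move_arm(
  plan=[
    {"x":0.011,"y":0.048,"z":0,"yaw":-0.14,"fingers":0},
    {"x":0.022,"y":0.096,"z":0,"yaw":-0.28,"fingers":0},
    {"x":0.034,"y":0.145,"z":0,"yaw":-0.42,"fingers":0},
    {"x":0.046,"y":0.194,"z":0,"yaw":-0.56,"fingers":0},
    {"x":0.057,"y":0.243,"z":0,"yaw":-0.7,"fingers":0},
  ],
)

```text
time: 20.95
eef_pos: [0.6411, -0.0155, 0.2914]
tcp_rot: [0.771, 0.637, -0.001, -0.001]
contact_force: [0.4, 0.8, 0.6]
opening: 0.998
finger_force: 0.0
```

move_arm(
  plan=[
    {"x":0,"y":0,"z":0,"yaw":-0.14,"fingers":0},
    {"x":0,"y":0,"z":0,"yaw":-0.28,"fingers":0},
    {"x":0,"y":0,"z":0,"yaw":-0.42,"fingers":0},
    {"x":0,"y":0,"z":0,"yaw":-0.56,"fingers":0},
    {"x":0,"y":0,"z":0,"yaw":-0.7,"fingers":0},
  ],
)

```text
time: 21.45
eef_pos: [0.6397, -0.0142, 0.2913]
tcp_rot: [0.506, 0.863, -0.001, -0.002]
contact_force: [-0.7, -0.2, -0.1]
opening: 0.997
finger_force: 0.0
```

move_arm(
  plan=[
    {"x":0,"y":0,"z":0,"yaw":-0.14,"fingers":0},
    {"x":0,"y":0,"z":0,"yaw":-0.281,"fingers":0},
    {"x":0,"y":0,"z":0,"yaw":-0.281,"fingers":0},
    {"x":0,"y":0,"z":0,"yaw":-0.281,"fingers":0},
    {"x":0,"y":0,"z":0,"yaw":-0.281,"fingers":0},
  ],
)

```text
time: 21.95
eef_pos: [0.64, -0.0142, 0.2926]
tcp_rot: [0.384, 0.923, -0.0, -0.001]
contact_force: [0.0, -0.4, 0.0]
opening: 0.997
finger_force: 0.0
```

```bash
python3 - <<'E'
from h import *
s,i=snap('w13');P=pose('wrist',s);print(s['time'],s['eef_pos'],ang(s),s['qpos'][5])
I=i.astype(int)
for nm,m in(('grey',(I[...,2]-I[...,0])>-42),('red',(I[...,0]>110)&(I[...,1]<60))):
  for c in cv2.findContours(m.astype(np.uint8),cv2.RETR_EXTERNAL,cv2.CHAIN_APPROX_NONE)[0]:
    if cv2.contourArea(c)>100:
      x,y,w,h=cv2.boundingRect(c);print(nm,(x,y,w,h),cv2.contourArea(c),box(s,c,.028,.044) if w<150 else '')
for r in range(150,215,2):print(r,''.join('%x'%(v//16) for v in i[r,240:320,1]))
E
```

```text
21.95 [ 0.63997008 -0.01418484  0.29263522] 2.3537834449828283 -0.9634234802288553
grey (0, 183, 560, 237) 62657.5 
grey (269, 168, 31, 31) 896.0 (array([ 0.64724739, -0.01551373]), np.float64(0.7831659683507711), [np.float64(0.04318020136611239), np.float64(0.043205485164824975)])
grey (51, 125, 30, 31) 529.5 (array([ 0.39630257, -0.17914945]), np.float64(0.8541266279652322), [np.float64(0.03564801995586553), np.float64(0.04058947744753805)])
grey (95, 100, 74, 70) 3493.0 (array([ 0.43552935, -0.13510279]), np.float64(0.8231693110848514), [np.float64(0.09799250126922524), np.float64(0.09158992369785257)])
grey (218, 0, 68, 22) 1095.0 (array([0.47588929, 0.099943  ]), np.float64(0.7811958283553577), [np.float64(0.0812202666251951), np.float64(0.022489010610402316)])
red (0, 254, 23, 30) 188.5 (array([ 0.43922564, -0.41927299]), np.float64(0.7905688238118916), [np.float64(0.0373731415547209), np.float64(0.050509998274564705)])
red (278, 121, 24, 29) 388.0 (array([0.60156673, 0.03469587]), np.float64(0.0316143436884386), [np.float64(0.031640962954802454), np.float64(0.03405044748334512
[... 2109 characters left out ...]
99999999999999999999
200 a999999999999999999aaaaaaaaaa99999999aaaaa999999aaaaa9999999999999999999999999aa
202 99999999999999999aaaaaaaaaaa999999aaaaaaaa999aaaaaaa999999999999999999999999aaaa
204 999999999999999aaaaaaaaaaaa99999aaaaaaaaa99aaaaaaa99999999999999999999999aaaaaaa
206 9999999999999aaaaaaaaaaaa99999aaaaaaaa99999aaaaa99999999999999999999999aaaaaaaaa
208 99999999999aaaaaaaaaaaa99999aaaaaaaa999999aaaa99999999999999999999999aaaaaaaaaaa
210 99999999999aaaaaaaaaa999999aaaaaaa9a9999aaa99999999999999999999999aaaaaaaaaaaaaa
212 999999999aaaaaaaaa9999999aaaaaaa999999aaa9999999999999999999999aaaaaaaaaaaaaaa99
214 9999999aaaaaaaaaa999999aaaaaaa9a9999aaaa999999999999999999999aaaaaaaaaaaaaa99999
```

move_arm(
  plan=[
    {"x":-0.006,"y":0.023,"z":0.04,"yaw":0,"fingers":0.5},
    {"x":-0.006,"y":0.033,"z":0.08,"yaw":0,"fingers":0.5},
    {"x":-0.006,"y":0.033,"z":0.12,"yaw":0,"fingers":0.5},
    {"x":-0.006,"y":0.033,"z":0.12,"yaw":0,"fingers":0.5},
    {"x":-0.006,"y":0.033,"z":0.12,"yaw":0,"fingers":0.5},
  ],
)

```text
time: 22.5
eef_pos: [0.6675, 0.0049, 0.1731]
tcp_rot: [0.383, 0.924, -0.0, -0.001]
contact_force: [0.1, 1.0, 0.0]
opening: 0.499
finger_force: 0.0
```

```bash
python3 - <<'E'
from h import *
s2,i2=load('w13');s,i=snap('w14');P=pose('wrist',s);print(s['time'],s['eef_pos'],ang(s),s['opening'])
c2=blob(i2,(284.,183.),-42)
m=((i.astype(int)[...,2]-i.astype(int)[...,0])>-42).astype(np.uint8)
g=[c for c in cv2.findContours(m,cv2.RETR_EXTERNAL,cv2.CHAIN_APPROX_NONE)[0] if cv2.contourArea(c)>300]
for c in g:print(cv2.boundingRect(c),cv2.contourArea(c))
c=min(g,key=lambda c:np.linalg.norm(box(s,c,.028,.044)[0]-[.647,-.0155]))
b=box(s,c,.028,.044);print(b)
k=lambda c:[c[:,0][np.argmax(c[:,0]@v)] for v in([-1,1],[1,1],[1,-1],[-1,-1])]
print(k(c2),k(c),tri(pose('wrist',s2),k(c2),P,k(c)).round(4))
print(togo(s,np.r_[b[0],.031],b[1]))
E
```

```text
22.5 [0.66746771 0.00486238 0.17312096] 2.3551923262075634 0.4985673907816328
(0, 249, 560, 171) 57537.5
(231, 178, 44, 43) 1743.5
(0, 82, 96, 99) 7022.0
(array([ 0.64728497, -0.01605356]), np.float64(0.7842612599280935), [np.float64(0.04410384864507766), np.float64(0.044151437805955596)])
[array([269, 197], dtype=int32), array([298, 198], dtype=int32), array([299, 169], dtype=int32), array([270, 168], dtype=int32)] [array([233, 219], dtype=int32), array([273, 220], dtype=int32), array([274, 180], dtype=int32), array([232, 178], dtype=int32)] [[ 6.468e-01 -4.530e-02  2.860e-02  9.000e-04]
 [ 6.772e-01 -1.680e-02  2.860e-02  4.000e-04]
 [ 6.493e-01  1.280e-02  2.070e-02  4.000e-04]
 [ 6.178e-01 -1.380e-02  3.130e-02  6.000e-04]]
(array([-0.0007, -0.0289,  0.1421]), np.float64(-1.5707))
```

move_arm(
  plan=[
    {"x":-0.0007,"y":-0.0295,"z":0.02,"yaw":0,"fingers":0.5},
    {"x":-0.0007,"y":-0.0295,"z":0.05,"yaw":0,"fingers":0.5},
    {"x":-0.0007,"y":-0.0295,"z":0.08,"yaw":0,"fingers":0.5},
    {"x":-0.0007,"y":-0.0295,"z":0.1,"yaw":0,"fingers":0.5},
    {"x":-0.0007,"y":-0.0295,"z":0.1,"yaw":0,"fingers":0.5},
  ],
)

```text
time: 23.05
eef_pos: [0.6471, -0.0167, 0.0733]
tcp_rot: [0.383, 0.924, -0.0, -0.001]
contact_force: [-0.8, 0.5, 0.2]
opening: 0.5
finger_force: 0.0
```

move_arm(
  plan=[
    {"x":0,"y":0,"z":0.015,"yaw":0,"fingers":0.5},
    {"x":0,"y":0,"z":0.03,"yaw":0,"fingers":0.5},
    {"x":0,"y":0,"z":0.038,"yaw":0,"fingers":0.5},
    {"x":0,"y":0,"z":0.04,"yaw":0,"fingers":0.5},
    {"x":0,"y":0,"z":0.04,"yaw":0,"fingers":0.5},
  ],
)

```text
time: 23.55
eef_pos: [0.6472, -0.0164, 0.0329]
tcp_rot: [0.383, 0.924, -0.0, -0.0]
contact_force: [0.3, -1.2, -0.1]
opening: 0.501
finger_force: 0.0
```

move_arm(
  plan=[
    {"x":0,"y":0,"z":0,"yaw":0,"fingers":1},
    {"x":0,"y":0,"z":0,"yaw":0,"fingers":1},
    {"x":0,"y":0,"z":0,"yaw":0,"fingers":1},
    {"x":0,"y":0,"z":0,"yaw":0,"fingers":1},
    {"x":0,"y":0,"z":0,"yaw":0,"fingers":1},
  ],
  force=40,
)

```text
time: 24.05
eef_pos: [0.6479, -0.0166, 0.0341]
tcp_rot: [0.383, 0.924, 0.0, 0.001]
contact_force: [0.0, 1.2, 1.8]
opening: 0.2
finger_force: 40.9
```

move_arm(
  plan=[
    {"x":0,"y":0,"z":-0.02,"yaw":0,"fingers":1},
    {"x":0,"y":0,"z":-0.06,"yaw":0,"fingers":1},
    {"x":0,"y":0,"z":-0.11,"yaw":0,"fingers":1},
    {"x":0,"y":0,"z":-0.16,"yaw":0,"fingers":1},
    {"x":0,"y":0,"z":-0.21,"yaw":0,"fingers":1},
  ],
)

```text
time: 24.55
eef_pos: [0.6467, -0.0163, 0.2446]
tcp_rot: [0.383, 0.924, -0.0, -0.001]
contact_force: [1.4, -0.6, -0.0]
opening: 0.201
finger_force: 40.5
```

move_arm(
  plan=[
    {"x":0,"y":0,"z":0,"yaw":0,"fingers":1},
    {"x":0,"y":0,"z":0,"yaw":0,"fingers":1},
    {"x":0,"y":0,"z":0,"yaw":0,"fingers":1},
  ],
)

```text
time: 24.85
eef_pos: [0.6462, -0.0163, 0.241]
tcp_rot: [0.383, 0.924, -0.0, -0.002]
contact_force: [-0.5, 0.3, -1.3]
opening: 0.201
finger_force: 40.5
```

```bash
python3 - <<'E'
from h import *
s,i=snap('w15');P=pose('wrist',s);print(s['time'],s['eef_pos'],ang(s),s['opening'],s['finger_force'])
print(togo(s,[.4442,.1384,.3],2.2463))
for r in range(196,300,3):print(r,''.join('%x'%(v//16) for v in i[r,222:342,1]))
E
```

```text
24.85 [ 0.64617651 -0.01627701  0.24096488] 2.3557749880046814 0.20141219727715148 40.52823007106781
(array([ 0.2524, -0.0337, -0.0581]), np.float64(0.1095))
196 aaaaaaaaaaaaaaaaaaaaaaaaaaaaaaaaaaaaaaaaabbbbbbaaaaaaaaaaaaaaabbbbbaaaaaaaaabbbaaaaaaaaaaaaaaaaaaaaaaaaaaaaaaaaabbbbbbbb
199 aaaaaaaaaaaaaaaaaaaaaaaaaaaaaaaaaaaaaabbbbbbaaaaaaaaaaaaaaabbbbbaaaaaaaaabbbaaaaaaaaaaaaaaaaaaaaaaaaaaaaaaaaabbbbbbbbaaa
202 aaaaaaaaaaaaaaaaaaaaaaaaaaaaaaaaaaaaabbbbaaaaaaaaaaaaaaaabbbbaaaaaaaaabbbaaaaaaaaaaaaaaaaaaaaaaaaaaaaaaabbbbbbbbaaaaaaaa
205 aaaaaaaaaaaaaaaaaaaaaaaaaaaaaaaaaabbbbaaaaaaaaaaaaaaabbbbbaaaaaaaaabbbaaaaaaaaaaaaaaaaaaaaaaaaaaaaaabbbbbbbbbaaaaaaaaaaa
208 aaaaaaaaaaaaaaaaaaaaaaaaaaaaaaaabbbaaaaaaaaaaaaaaabbbbbaaaaaaaaabbbaaaaaaaaaaaaaaaaaaaaaaaaaaaaaabbbbbbbbaaaaaaaaaaaaaaa
211 aaaaaaaaaaaaaaaaaaaaaaaaaaaaaabaaaaaaaaaaaaaaaabbbbbaaaaaaaaabbbaaaaaaaaaaaaaaaaaaaaaaaaaaaaaabbbbbbbbaaaaaaaaaaaaaaaaab
214 aaaaaaaaaaaaaaaaaaaaaaaaaaaaaaaaaaaaaaaaaaaabbbbbaaaaaaaaaaaaaaaaaaaaaaaaaaaaaaaaaaaaaaaaabbbbbbbbaaaaaaaaaaaaaaaaaabbbb
217 aaaaaaaaaaaaaaaaaaaa9988888888888888888888899998888888888888888
[... 2732 characters left out ...]
7777878787887878887777877777777764223468abbbba9865321111111111113689aaaaaaa
286 aa99764321111111111111111112368bccb9644224677787777777777777788777877777777776423457accca8532111111111111111111235789aaa
289 985311111111211122222211111111269bb9644224677877777787877777777877777777777775323457abb852111111112222111122111111123689
292 742111111112233333332211111111124665444224677777777777787777777777777777777775323444565311111111112233333332211111111358
295 311111111111111111111111111111111123444224677777887888888888887777777777777775323444321111111111111111111111111111111124
298 111111111111111111111111111111111123444323689999999999aa9999999999999999988875223444311111111111111111111111111111111111
```

move_arm(
  plan=[
    {"x":0.04,"y":-0.005,"z":0,"yaw":0.02,"fingers":1},
    {"x":0.085,"y":-0.011,"z":0,"yaw":0.04,"fingers":1},
    {"x":0.13,"y":-0.017,"z":0,"yaw":0.06,"fingers":1},
    {"x":0.17,"y":-0.022,"z":0,"yaw":0.08,"fingers":1},
    {"x":0.21,"y":-0.028,"z":0,"yaw":0.1095,"fingers":1},
  ],
)

```text
time: 25.4
eef_pos: [0.4765, 0.1131, 0.2406]
tcp_rot: [0.433, 0.901, -0.001, -0.002]
contact_force: [0.4, 0.1, -0.5]
opening: 0.199
finger_force: 40.5
```

```bash
python3 - <<'E'
from h import *
s,i=load('w15');P=pose('wrist',s);T=R.from_quat(s['tcp_rot']).as_matrix();e=s['eef_pos']
f=lambda px,z:((plane(P,px,z)-e)@T)[:,:2].round(4).tolist()
print('flange',f([[241,221.5],[321.3,221.5]],e[2]-.0055),'block',f([[263,264],[300,264]],e[2]+.0205))
s=ctrl.get_state();print(s['eef_pos'],ang(s),togo(s,[.4442,.1384,.2],2.2463))
E
```

```text
flange [[0.022, -0.0212], [0.022, 0.0221]] block [[0.0098, -0.008], [0.0098, 0.0092]]
[0.47651319 0.1131151  0.24060004] 2.24502033480586 (array([ 0.0398, -0.0093,  0.0408]), np.float64(-0.0013))
```

move_arm(
  plan=[
    {"x":0.02,"y":-0.005,"z":0.01,"yaw":0,"fingers":1},
    {"x":0.034,"y":-0.009,"z":0.02,"yaw":0,"fingers":1},
    {"x":0.04,"y":-0.0093,"z":0.03,"yaw":0,"fingers":1},
    {"x":0.04,"y":-0.0093,"z":0.03,"yaw":0,"fingers":1},
    {"x":0.04,"y":-0.0093,"z":0.03,"yaw":0,"fingers":1},
  ],
)

```text
time: 25.9
eef_pos: [0.4469, 0.1374, 0.2124]
tcp_rot: [0.433, 0.901, -0.001, -0.001]
contact_force: [-0.2, -0.6, -1.0]
opening: 0.2
finger_force: 40.5
```

move_arm(
  plan=[
    {"x":0,"y":0,"z":0,"yaw":0,"fingers":1},
    {"x":0,"y":0,"z":0,"yaw":0,"fingers":1},
    {"x":0,"y":0,"z":0,"yaw":0,"fingers":1},
  ],
)

```text
time: 26.2
eef_pos: [0.4474, 0.1374, 0.2137]
tcp_rot: [0.433, 0.901, 0.0, 0.0]
contact_force: [-0.7, 0.2, -1.2]
opening: 0.2
finger_force: 40.5
```

```bash
python3 - <<'E'
from h import *
s,i=snap('w16');P=pose('wrist',s);T=R.from_quat(s['tcp_rot']).as_matrix();e=s['eef_pos']
print(s['time'],e,ang(s),s['tcp_rot'],togo(s,[.4442,.1384,.117],2.2463))
f=lambda px,z:((plane(P,px,z)-e)@T)[:,:2].round(4).tolist()
for r in range(136,226,2):print(r,''.join('%x'%(v//16) for v in i[r,225:340,1]))
for r in(170,180,190,200,210):print(r,f([[250,r],[281,r],[312,r]],.106))
E
```

```text
26.2 [0.44743416 0.13738633 0.21374215] 2.24563653004657 [4.33143910e-01 9.01324702e-01 1.63944980e-04 3.28083134e-04] (array([ 0.0029, -0.0019,  0.0967]), np.float64(-0.0007))
136 aaaaaaa9aaaaaaaaaaaaaaaaaaaaaaaaaaaaaaaaaaaaaaaaaaaaaaaaaaaaaaaaaaaaaaaaaaaaaaaabbbbaaaaaaaaaaaaaaaaaaaaaaaa99999aa
138 aaaaa9aaaaaaaaaaaaaaaaaaaaaaaaaaaaaaaaaaaaaaabaaaaaaaaaaaaaaaaaaaaaaaaaaaaaaaabbbbaaaaaaaaaaaaaaaaaaaaaaaaa99999aaa
140 aaaa9aaaaaaaaaaaaaaaaaaaaaaaaaaaaaaaaaaaaaaabaaaaaaaaaaaaaaaaaaaaaaaaaaaaaaaabbbbaaaaaaaaaaaaaaaaaaaaaaaa99999aaaaa
142 aa9aaaaaaaaaaaaaaaaaaaaaaaaaaaaaaaaaaaaaaabaaaaaaaaaaaaaaaaaaaaaaaaaaaaaaaaabbbaaaaaaaaaaaaaaaabbaaaaaa99999aaaaaaa
144 a9aaaaaaaaaaaaaaaaaaaaaaaaaaaaaaaaaaaaaabbaaaaaaaaaaaaaaaaaaaaaaaaaaaaaaaabbbaaaaaaaaaaaaaaaabbbbaaaa999999aaaaaaaa
146 aaaaaaaaaaaaaaaaaaaaaaaaaaaaaaaaaaaaaaaaaaaaaaaaaaaaaaaaaaaaaaaaaaaaaaaabbbbaaaaaaaaaaaaaaaabbbbaaaaaaaaaaaaaaaabbb
148 aaaaaaaaaaaaaaaaaaaaaaaaaaaaaaaaaaaaaaaaaaaaaaaaaaaaaaaaaaaaaaaaaaaaaaabbbaaaaaaaaaaaaaaaabbbbaaaaaaaaaaaaaabbbbbbb
150 aaaaaaaaaaaaaaaaaaaaaaaaaaaaaaaaaaaaaaaaaaaaaaaaaaaaaaaaaaaaaaaaaaaaaaaaaaaaaaa
[... 4075 characters left out ...]
55555455554555566666789aaaaaaaaaaa9877778
220 aaaaaaaaaaaaaaaa9766666666666666666666666666666666666565666666666666666666666666666666666666666689aaaaaaaa987789988
222 aaaaaaaaaaaaaaa98777777777777777777777777777777777777777777777777777778777777777777777777777777789aaaaaaa9878999999
224 aaaaaaaaaaaaaaa98888888888888888888888888888888888888888778888888888888888888888888888888888888788aaaaaaa9988999999
170 [[0.0349, -0.0264], [0.0349, 0.0003], [0.0349, 0.0271]]
180 [[0.0262, -0.0267], [0.0262, 0.0003], [0.0262, 0.0274]]
190 [[0.0173, -0.027], [0.0173, 0.0003], [0.0173, 0.0276]]
200 [[0.0082, -0.0272], [0.0082, 0.0003], [0.0082, 0.0279]]
210 [[-0.001, -0.0275], [-0.001, 0.0003], [-0.001, 0.0282]]
```

move_arm(
  plan=[
    {"x":0.0037,"y":-0.0015,"z":0.02,"yaw":0,"fingers":1},
    {"x":0.0037,"y":-0.0015,"z":0.04,"yaw":0,"fingers":1},
    {"x":0.0037,"y":-0.0015,"z":0.06,"yaw":0,"fingers":1},
    {"x":0.0037,"y":-0.0015,"z":0.06,"yaw":0,"fingers":1},
    {"x":0.0037,"y":-0.0015,"z":0.06,"yaw":0,"fingers":1},
  ],
)

```text
time: 26.75
eef_pos: [0.4435, 0.1396, 0.1536]
tcp_rot: [0.433, 0.901, -0.0, -0.0]
contact_force: [0.4, -0.3, -0.4]
opening: 0.2
finger_force: 40.5
```

move_arm(
  plan=[
    {"x":0,"y":0,"z":0,"yaw":0,"fingers":1},
    {"x":0,"y":0,"z":0,"yaw":0,"fingers":1},
    {"x":0,"y":0,"z":0,"yaw":0,"fingers":1},
  ],
)

```text
time: 27.05
eef_pos: [0.444, 0.1397, 0.1544]
tcp_rot: [0.433, 0.901, 0.001, 0.001]
contact_force: [-0.6, -0.4, 0.1]
opening: 0.199
finger_force: 40.5
```

```bash
python3 - <<'E'
from h import *
s,i=snap('w17');P=pose('wrist',s);T=R.from_quat(s['tcp_rot']).as_matrix();e=s['eef_pos']
print(s['time'],e,ang(s),s['tcp_rot'],s['contact_force'])
f=lambda px,z:((plane(P,px,z)-e)@T)[:,:2].round(4).tolist()
for r in range(180,228,2):print(r,''.join('%x'%(v//16) for v in i[r,225:340,1]))
for r in(190,200,210,220):print(r,f([[250,r],[281,r],[312,r]],.106))
E
```

```text
27.05 [0.44400876 0.13968708 0.15440744] 2.2462839645291797 [4.32851569e-01 9.01464655e-01 5.02510057e-04 8.62017051e-04] [-0.56054878 -0.42467597  0.09829897]
180 aaaaaaaaa99888876433333333333333333333333333333333333333333333333333333333333333333333333333357888889abbbbbbbbbaaaa
182 aaaaaaaaa99888876433333333333333333333333333333333333333333333333333333333333333333333333333457888889abbbbbbbbaaaaa
184 aaaaaaaaaa9888887544444444444444444444444444444444444444444444444444444444444444444444444444567888889abbbbbbaaaaaaa
186 aaaaaaaaaa988887777777777777777777777777777777777777777777777777777777777777777777777777777777788889aabbbbaaaaaaaaa
188 aaaaaaaaaa988887777888888888888888877877777777777788888888888888888888877788888888888888888887778889abbbaaaaaaaaaaa
190 aaaaaaaaaa988888777777777777777777777777777777777777777777777777777777777777777777777777888887788889aaaaaaaaaaaaaaa
192 aaaaaaaaaa888888777777654444444444444444444444444444444444444444444444444444444444444445777777788889aaaaaaaaaaaaaaa
194 aaaaaaaaa988888888888875333333333333333333333333333333333333333333333333333333333333333578888878
[... 1479 characters left out ...]
876666666666666666666666666666666666666666666666666666666666666666666666666666666789aaaaaaaaaaaaaa98
222 aaaaaaaaaaaa988777777777777777777788777777777777777777777777777777788778777777777777777777777777779aaaaaaaaaaaaaaa9
224 aaaaaaaaaaaa988777888888888888888888888888888888888888887888888888888888888888888888888888888887779aaaaaaaaaaaaaaaa
226 aaaaaaaaaaaa988777888888888888888888888888888888888888888888888888888888888888888888888888888887779aaaaaaaaaaaaaaaa
190 [[0.0301, -0.0205], [0.0301, 0.0004], [0.0301, 0.0212]]
200 [[0.0232, -0.0207], [0.0232, 0.0004], [0.0231, 0.0214]]
210 [[0.0161, -0.0209], [0.0161, 0.0004], [0.0161, 0.0216]]
220 [[0.0089, -0.0211], [0.0089, 0.0004], [0.0089, 0.0219]]
```

Centred within half a millimetre, so I lower.

move_arm(
  plan=[
    {"x":0,"y":-0.0003,"z":0.006,"yaw":0,"fingers":1},
    {"x":0,"y":-0.0003,"z":0.012,"yaw":0,"fingers":1},
    {"x":0,"y":-0.0003,"z":0.017,"yaw":0,"fingers":1},
    {"x":0,"y":-0.0003,"z":0.022,"yaw":0,"fingers":1},
    {"x":0,"y":-0.0003,"z":0.024,"yaw":0,"fingers":1},
  ],
)

```text
time: 27.6
eef_pos: [0.4426, 0.1394, 0.1283]
tcp_rot: [0.433, 0.901, -0.0, -0.001]
contact_force: [0.7, 0.4, -0.9]
opening: 0.204
finger_force: 40.5
```

move_arm(
  plan=[
    {"x":0,"y":0,"z":0.003,"yaw":0,"fingers":1},
    {"x":0,"y":0,"z":0.006,"yaw":0,"fingers":1},
    {"x":0,"y":0,"z":0.009,"yaw":0,"fingers":1},
    {"x":0,"y":0,"z":0.01,"yaw":0,"fingers":1},
    {"x":0,"y":0,"z":0.01,"yaw":0,"fingers":1},
  ],
)

```text
time: 28.1
eef_pos: [0.443, 0.1394, 0.1192]
tcp_rot: [0.433, 0.901, -0.0, -0.0]
contact_force: [-0.5, -0.0, 0.1]
opening: 0.199
finger_force: 40.5
```

move_arm(
  plan=[
    {"x":0,"y":0,"z":0.001,"yaw":0,"fingers":1},
    {"x":0,"y":0,"z":0.002,"yaw":0,"fingers":1},
    {"x":0,"y":0,"z":0.003,"yaw":0,"fingers":1},
    {"x":0,"y":0,"z":0.003,"yaw":0,"fingers":1},
  ],
)

```text
time: 28.5
eef_pos: [0.4439, 0.1396, 0.1181]
tcp_rot: [0.433, 0.901, 0.0, 0.0]
contact_force: [-2.0, -0.2, 7.2]
opening: 0.201
finger_force: 41.6
```

Seated with 7 N of contact at the expected height. I release, rise and check.

move_arm(
  plan=[
    {"x":0,"y":0,"z":-0.001,"yaw":0,"fingers":0.5},
    {"x":0,"y":0,"z":-0.001,"yaw":0,"fingers":0.5},
    {"x":0,"y":0,"z":-0.001,"yaw":0,"fingers":0.5},
    {"x":0,"y":0,"z":-0.001,"yaw":0,"fingers":0.5},
  ],
)

```text
time: 28.9
eef_pos: [0.4429, 0.1394, 0.117]
tcp_rot: [0.433, 0.901, -0.0, -0.0]
contact_force: [0.8, -0.2, -0.4]
opening: 0.497
finger_force: 0.0
```

move_arm(
  plan=[
    {"x":0,"y":0,"z":-0.02,"yaw":0,"fingers":0.5},
    {"x":0,"y":0,"z":-0.06,"yaw":0,"fingers":0.5},
    {"x":0,"y":0,"z":-0.11,"yaw":0,"fingers":0.5},
    {"x":0,"y":0,"z":-0.16,"yaw":0,"fingers":0.5},
    {"x":0,"y":0,"z":-0.18,"yaw":0,"fingers":0.5},
  ],
)

```text
time: 29.4
eef_pos: [0.445, 0.1397, 0.3034]
tcp_rot: [0.433, 0.901, 0.002, 0.004]
contact_force: [0.2, 0.8, 1.7]
opening: 0.503
finger_force: 0.0
```

move_arm(
  plan=[
    {"x":0,"y":0,"z":0,"yaw":0,"fingers":0.5},
    {"x":0,"y":0,"z":0,"yaw":0,"fingers":0.5},
    {"x":0,"y":0,"z":0,"yaw":0,"fingers":0.5},
    {"x":0,"y":0,"z":0,"yaw":0,"fingers":0.5},
  ],
)

```text
time: 29.8
eef_pos: [0.4422, 0.1394, 0.2949]
tcp_rot: [0.433, 0.901, -0.001, -0.002]
contact_force: [0.8, 0.1, -0.0]
opening: 0.502
finger_force: 0.0
```

```bash
python3 - <<'E'
from h import *
s,i=snap('w18');P=pose('wrist',s);T=R.from_quat(s['tcp_rot']).as_matrix();e=s['eef_pos']
print(s['time'],e,ang(s),s['contact_force'])
f=lambda px,z:((plane(P,px,z)-e)@T)[:,:2].round(4).tolist()
for r in range(140,226,3):print(r,''.join('%x'%(v//16) for v in i[r,225:340,1]))
for r in(150,160,170,180,190,200,210):print(r,[f([[281,r]],z)[0] for z in(.05,.078,.112,.138)])
# side view: flange / box heights via side camera, ducks vs start
im=ctrl.read_camera('side');cv2.imwrite('pics/side1.png',im[:,:,::-1]);t=ctrl.read_camera('top');cv2.imwrite('pics/top1.png',t[:,:,::-1])
for n,a in(('top',t),('side',im)):
    b=cv2.imread(f'pics/{n}0.png')[:,:,::-1]
    for lab,m in(('yel',lambda q:(q[...,0]>120)&(q[...,1]>90)&(q[...,2]<40)),('red',lambda q:(q[...,0]>90)&(q[...,1]<45)&(q[...,2]<45))):
        for w in(b,a):
            c=cv2.connectedComponentsWithStats(m(w.astype(int)).astype(np.uint8))
            print(n,lab,[(np.round(c[3][k],1).tolist(),int(c[2][k,4])) for k in range(1,c[0]) if c[2][k,4]>20])
E
```

```text
29.8 [0.44218168 0.13936429 0.29489067] 2.24630760211254 [ 0.81615596  0.12777217 -0.00905565]
140 99999999999999999999aaaaaaaaaa99999aaaaaaa9999aaaaaaaaaaaaaaaaaaaaaaaaaaaaaaaaaaaaaaaaaaaaaaaaaa99999999999aaaaaaaa
143 999999999999999999aaaaaaaaa99999aaaaaaaa9999aaaaaaaaaaaaaaaaaaaaaaaaaaaaaaaaaaaaaaaaaaaaaaaaaaa999999999aaaaaaaaaaa
146 999999999999999aaaaaaaaaa99999aaaaaaaa999aaaaaaaaaaaaaaaaaaaaaaaaaaaaaaaaaaaaaaaaaaaaaaaaaaaaaa99999aaaaaaaaaaaaaaa
149 9999999999999aaaaaaaaaa9999aaaaaaaa9999aaaaaaaaaaaaaaaaaaaaaaaaaaaaaaaaaaaaaaaaaaaaaaaaaaaaaaaaaaaaaaaaaaaaaaaaaaaa
152 99999999999aaaaaaaaaa9999aaaa987666666666666666666666666666666666666666655555555556689aaaaaaaaaaaaaaaaaaaaaaaaaaaaa
155 999999999aaaaaaaaa99999aaaa9876666666666666666666666666666666677777777777777777777777889aaaaaaaaaaaaaaaaaaaaaaaaaaa
158 999999aaaaaaaaaa9999aaaaaaa9877777777776677776776666666666666676666666676777777777777789aaaaaaaaaaaaaaaaaaaaaaaaaaa
161 9999aaaaaaaaaa999aaaaaaaaa99888775444333333333333333333333333333333333333333333333577889aaaaaaaaaaaaaaaaaaaaaaaaaaa
164 99aaaaaaaaaa99999aaaaaaaaa998888765666666
[... 2692 characters left out ...]
 0.0003]]
180 [[0.0015, 0.0002], [0.0066, 0.0002], [0.0127, 0.0003], [0.0174, 0.0003]]
190 [[-0.0122, 0.0002], [-0.0062, 0.0002], [0.0011, 0.0003], [0.0067, 0.0003]]
200 [[-0.0262, 0.0002], [-0.0192, 0.0002], [-0.0107, 0.0003], [-0.0041, 0.0003]]
210 [[-0.0405, 0.0002], [-0.0325, 0.0002], [-0.0227, 0.0003], [-0.0152, 0.0003]]
top yel [([98.9, 214.9], 192), ([204.5, 228.8], 184)]
top yel [([99.3, 215.2], 210)]
top red [([264.1, 193.1], 111), ([427.5, 249.8], 138)]
top red [([264.1, 193.2], 118), ([427.9, 249.8], 124)]
side yel []
side yel []
side red [([302.7, 209.4], 93), ([243.7, 305.2], 164), ([252.8, 341.0], 36)]
side red [([302.7, 209.4], 87), ([243.8, 304.9], 172), ([252.9, 341.1], 35)]
```

The boxes are nested concentrically and the stopper's flange is at the expected height and size. Duck1 and the cherry have not moved in the top view. Duck2 is hidden there by the arm, but in the picture taken while hovering small over the stack it was still standing in place.

```bash
python3 -c "
from plant import ctrl
print(ctrl.sign_off())"
```

```text
the job is handed in; nothing more can be done
None
```

I stacked all four pieces upright on the counter (medium in large, small in medium, stopper seated on the small box's rim), let go, and handed the job in at about 30 s; the sign-off returned no verdict. Duck1 and the cherry were unmoved in the final top view, duck2 (hidden by the arm there) was last seen standing in place before the stopper went in, and the arm kept clear of the lamp throughout.

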